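Refill the sprinkle dispenser's magazine

ROBOT

A 7-joint arm with a two-finger parallel gripper is mounted at the origin on the work surface. World frame = base frame: x ahead of the robot, y to its left, z up, the work surface at z = 0. Lengths are in m, angles in rad, forces in N, time in s.
With the tool pointing down it reaches from about 0.4 to 0.85 m from the base axis. Payload 10.4 kg.
Tool frame: the origin (TCP) lies midway between the tips of the shut fingers; the grasp point (between the pads) lies r.grip_point_offset behind it (r.grip_point_offset is the distance from the TCP to the grasp point, in m); z points along the fingers, y is the line along which they close (so a half turn about z gives the same grasp; the last joint's range is limited). The gripper opens to 87 mm and grips with 3 to 60 N. Pads are 19 mm wide; open, the fingers measure 117 mm over their backs; the gripper's body (75 mm by 190 mm) begins 51 mm behind the grasp point.
Start: joints at [1.087, 0.332, -0.065, 1.46, 0.022, 1.35, -0.088], TCP at [0.278, -0.56, 0.223] pointing down, gripper open.
Joint ranges: [-2.6, 2.6], [-0.5, 2.12], [-1.47, 1.34], [0.16, 2.42], [-1.27, 4.41], [0.06, 2.06], [-2.6, 2.6]. Speed limits (rad/s): [2.22, 2.22, 2.79, 2.79, 3.14, 3.14, 3.14].

INTERFACE

Orientations are given as a unit quaternion [x, y, z, w].
In Python, from bench import r gives the robot as it stands.
- The arm moves only by the tool play_rows, never from a script. Its arguments are lists of equal length, an entry for each row: "claw": the closure, from 0 (fully open) to 1 (shut); "delta_pos": the shift along the tool's x, y, z scaled (see below), a list of three; "delta_rot": the turn, a rotation vector about the tool's x, y, z scaled (see below), a list of three. A call has 1 to 8 rows; each row shifts and turns the commanded pose from where the row before left it, along the tool's axes as they then stand; what a row does not reach is not made up. The controller multiplies each number of a shift by 200 mm and each number of a turn by pi rad. A row lasts 1/10 s, in which the tool goes at most 50 mm and 8.59 degrees, less where a joint would pass 70% of its speed; a pose out of reach is approached as far as the arm can. A call with a number of a shift or a turn outside -1 to 1 is refused whole. A call with a gripper value outside its range is refused whole. The fingers move at their own pace and stop on an object; "squeeze" is the grip in N (left out, the last holds). Time passes only in rows, so rows that do not move let the fingers close. It gives the time, the measured TCP pose, the force, the opening and the grip force at its end, in the units of the state.
- r.read_state(): the state, without advancing time (a new reading comes with each control period).
- r.camera(name): name is "side" or "top"; returns a dict with "pixels" (384x512x3 uint8, red, green, blue), "camera_matrix" (3x3 intrinsics, pixels), "D" ([k1, k2, p1, p2, k3] as OpenCV has them; the pictures are not rectified), "cam_to_world" (4x4, takes a point from camera to world coordinates). Camera axes: x right, y up, looking along -z (the intrinsics and any distortion apply to the point x, -y, -z); pixel columns grow to the right and rows downward; lengths in m; the calibration is good to about 2 mm. A picture is of the moment at which its call begins. There is no depth.
- r.close_job(): hands the job in; it is judged then, once.
The state is a dict: "time": time; "joint_positions": joint angles; "joint_vel": joint speeds; "joint_torque": joint torques, N m; "ee_pos": TCP position; "eef_rot": TCP orientation; "ft_force": force on the tool from outside, world axes, zero at the start; "torque": the same for the moment, N m; "width": finger opening in m; "grip_force": force on a finger pad.
Only numpy, scipy, OpenCV 4.12 (cv2) and the standard library are available. Lean on these libraries where they do the work, as an engineer would, in place of code of your own. Each camera call takes 0.05 s, during which the arm holds its last target. There are 200 camera calls.

TASK

Load the two loose square sprinkle cartridges, one lying on the bench and one standing, into the two empty pockets of the dispenser's magazine: nozzle foot down, upright and fully home. One empty pocket is under the window in the clear cover, the only place where a pocket can be loaded; then turn the black knob on top to click the other empty pocket in under the window. Leave the magazine clicked in at a station and do not shift the jar, the shaker or the can that stand nearby.

Things in the scene. Friction and masses are not known exactly. Their poses are not given: they have to be found in the camera images.
- dispenser: the sprinkle dispenser, fixed to the bench: square steel base 280 x 280 mm, a post at each corner and a flat clear cover, underside 152 mm and top 158 mm above the bench, with one rectangular window 72 mm (along x) by 132 mm (along y) with a dark rim. Origin: middle of the base's underside, on the magazine's axis; -x points to the window side (roughly towards the robot).
- port (a point): centre of the loading position in the window, at the cover's top face (158 mm above the bench), 80 mm towards -x from the magazine's axis. The window reaches 30 mm from here towards the axis, 42 mm away from it and 66 mm to each side. Its axes are the dispenser's.
- magazine (a joint): turn of the six-pocket magazine about its vertical axis, rad, growing anticlockwise seen from above. Spring detents (about 0.3 N m) catch it every 1.0472 rad: 0 puts pocket_a under the window, -1.0472 puts pocket_b there. It starts clicked in at 0. Travel -2.3 to 2.3.
- pocket_a (a point): centre of the floor of an empty pocket, 16 mm above the bench, 80 mm from the axis. All pockets are upright square tubes 49 mm wide inside, 3 mm wall, rim 98 mm above the bench, faces square to the radius; a home cartridge rests on the floor, its head 146 mm above the bench. The point's axes are the magazine's (the dispenser's at joint 0). The four other pockets are full.
- pocket_b (a point): the same for the other empty pocket, 1.0472 rad anticlockwise from pocket_a; its faces are turned by that angle about the vertical from the point's axes.
- knob_grip (a point): grip point of the black bar knob above the cover, on the magazine's axis, 192 mm above the bench. The bar is 50 mm along x of this point, 16 mm wide along y, and spans 172 to 206 mm above the bench. It turns with the magazine.
- cartridge_lying: square cartridge 130 mm long: stepped grey nozzle foot (34 mm square, 10 mm; 40 mm square, 8 mm), white body 44 mm square from 18 to 96 mm, grey grip head 30 mm square from 98 to 130 mm; 130 to 220 g. Origin: middle of the foot's flat end; z runs from foot to head, x and y square to its faces. This one starts lying on one face on the bench (axis 22 mm up), its head roughly towards the robot.
- cartridge_standing: square cartridge 130 mm long: stepped grey nozzle foot (34 mm square, 10 mm; 40 mm square, 8 mm), white body 44 mm square from 18 to 96 mm, grey grip head 30 mm square from 98 to 130 mm; 130 to 220 g. Origin: middle of the foot's flat end; z runs from foot to head, x and y square to its faces. This one starts standing on its foot on the bench.
- jar: bystander: glass jar, 72 mm wide, 110 mm high, origin under its base
- shaker: bystander: round steel shaker, 50 mm wide, 120 mm high, origin under its base
- can: bystander: steel can, 70 mm wide, 100 mm high, origin under its base
Not all that is in view belongs to the job. Leave any pink look-alike of the cartridge_standing alone.

How it is judged:
On the way:
1. a first cartridge is upright and fully home in an empty pocket ((((horizontal distance between cartridge_lying and pocket_a below 0.008 m or horizontal distance between cartridge_lying and pocket_b below 0.008 m) and height (world z) of cartridge_lying below 0.022 m and angle between cartridge_lying's own z axis and vertical below 0.1 rad) or ((horizontal distance between cartridge_standing and pocket_a below 0.008 m or horizontal distance between cartridge_standing and pocket_b below 0.008 m) and height (world z) of cartridge_standing below 0.022 m and angle between cartridge_standing's own z axis and vertical below 0.1 rad))), for 0.2 s.
At the end, for the whole second after the job is handed in: Both cartridges stand foot down in the two pockets that were empty, one in each: foot centre within 8 mm of the pocket's centre, foot no more than 6 mm above the pocket's floor, within 0.1 rad of upright, at rest; and the magazine stands within 0.05 rad of a detent station ((horizontal distance between cartridge_lying and pocket_a below 0.008 m or horizontal distance between cartridge_lying and pocket_b below 0.008 m) and height (world z) of each of cartridge_lying, cartridge_standing below 0.022 m and angle between each of cartridge_lying, cartridge_standing's own z axis and vertical below 0.1 rad and (horizontal distance between cartridge_standing and pocket_a below 0.008 m or horizontal distance between cartridge_standing and pocket_b below 0.008 m) and (value of joint magazine between -2.1444 and -2.0444 rad or value of joint magazine between -1.0972 and -0.9972 rad or value of joint magazine between -0.05 and 0.05 rad or value of joint magazine between 0.9972 and 1.0972 rad or value of joint magazine between 2.0444 and 2.1444 rad) and linear speed of each of cartridge_lying, cartridge_standing below 0.02 m/s); the robot touches nothing.
It fails at once if a bystander on the bench is shifted by more than 30 mm (distance of any of jar, shaker, can from where it was at the start of the episode above 0.03 m).
It also fails if it takes over 72 s, if anything falls off the work surface, if the arm or the gripper's body presses on something with over 40 N, if the wrist force passes 120 N, or if a joint passes its speed limit or range.

## Working session

There is one attempt and no reset: what is moved stays moved. The work goes in short steps, Python scripts to look and compute and a tool call to move; the robot and the scene stay as the last step left them, time stands still between calls to the robot, and variables do not carry over. Pictures are saved under pics/ and viewed, at most 10 in all, crops included, and the job is handed in when it is done.

Besides the shell and the picture viewer there is one more tool, called after "Call:" as a command line: name --argument value ..., lists and objects as JSON in quotes. play_rows: Moves the arm, as the interface text tells. Shifts and turns lie within -1 to 1; 1 stands for 200 mm of shift or pi rad of turn. Its arguments: {"type":"object","properties":{"claw":{"type":"array"},"delta_pos":{"type":"array"},"delta_rot":{"type":"array"},"squeeze":{"type":"number"}},"required":["claw","delta_pos","delta_rot"]}

```bash
mkdir -p pics; ls; cat > h.py <<'E'
import numpy as np, cv2
from bench import r
from scipy.spatial.transform import Rotation as R
def snap(n,f):
    c=r.camera(n); np.savez(f'pics/{f}.npz',**{k:np.array(v) for k,v in c.items()})
    cv2.imwrite(f'pics/{f}.png',cv2.cvtColor(np.array(c['pixels']),cv2.COLOR_RGB2BGR))
def ray(f,uv):
    c=np.load(f'pics/{f}.npz'); p=cv2.undistortPoints(np.array(uv,float).reshape(-1,1,2),c['camera_matrix'],c['D'])[:,0]
    T=c['cam_to_world']; d=np.c_[p[:,0],-p[:,1],-np.ones(len(p))]@T[:3,:3].T
    return T[:3,3],d
def at(f,uv,z):
    o,d=ray(f,uv); return o+d*((np.array(z)-o[2])/d[:,2])[:,None]
def proj(f,P):
    c=np.load(f'pics/{f}.npz'); T=c['cam_to_world']; q=(np.atleast_2d(P)-T[:3,3])@T[:3,:3]
    q=q*[1,-1,-1]; return cv2.projectPoints(q,np.zeros(3),np.zeros(3),c['camera_matrix'],c['D'])[0][:,0]
E
python3 - <<'E'
from h import *
snap('top','t0');snap('side','s0')
for f in('t0','s0'):
    c=np.load(f'pics/{f}.npz');print(c['cam_to_world'].round(3),c['camera_matrix'].round(1),c['D'])
s=r.read_state();print(s, r.grip_point_offset)
a=cv2.imread('pics/t0.png');cv2.imwrite('pics/t0b.png',cv2.resize(a,(800,600),interpolation=cv2.INTER_CUBIC))
a=cv2.imread('pics/s0.png');cv2.imwrite('pics/s0b.png',cv2.resize(a,(800,600),interpolation=cv2.INTER_CUBIC))
E
```

```text
pics
[[-0.007  0.988 -0.153  0.344]
 [-1.    -0.009 -0.015 -0.035]
 [-0.016  0.153  0.988  1.313]
 [ 0.     0.     0.     1.   ]] [[359.8   0.  258.3]
 [  0.  359.8 191.6]
 [  0.    0.    1. ]] [-0.06693543  0.          0.          0.          0.        ]
[[-0.395  0.871 -0.293  0.209]
 [-0.919 -0.372  0.131  0.102]
 [ 0.005  0.321  0.947  1.098]
 [ 0.     0.     0.     1.   ]] [[390.    0.  249.7]
 [  0.  390.  194.9]
 [  0.    0.    1. ]] [-0.12466508  0.          0.          0.          0.        ]
{'time': 0.1, 'joint_positions': array([ 1.08745223,  0.33278509, -0.06468191,  1.46086497,  0.02158899,
        1.34989768, -0.08848919]), 'joint_vel': array([-6.14265169e-04, -6.34325472e-04, -3.98576437e-04, -2.17225122e-03,
        3.81023818e-04, -1.03333402e-03,  1.55598708e-06]), 'joint_torque': array([ 1.91814812e-03, -6.24543142e+01,  2.43990461e-02, -3.90715992e+01,
       -6.15756959e-02,  3.65993846e-02, -2.57752151e-05]), 'ee_pos': array([ 0.27771912, -0.55951806,  0.22184453]), 'eef_rot': array([ 9.73580098e-01,  2.28344906e-01, -1.69524586e-04, -6.06910513e-04]), 'ft_force': array([ 0.06590811, -0.27628021, -0.46001141]), 'torque': array([ 0.02986027, -0.0545871 ,  0.03271222]), 'grip_force': 0.0, 'width': 0.08730375811806772} 0.0187
```

View pics/t0b.png

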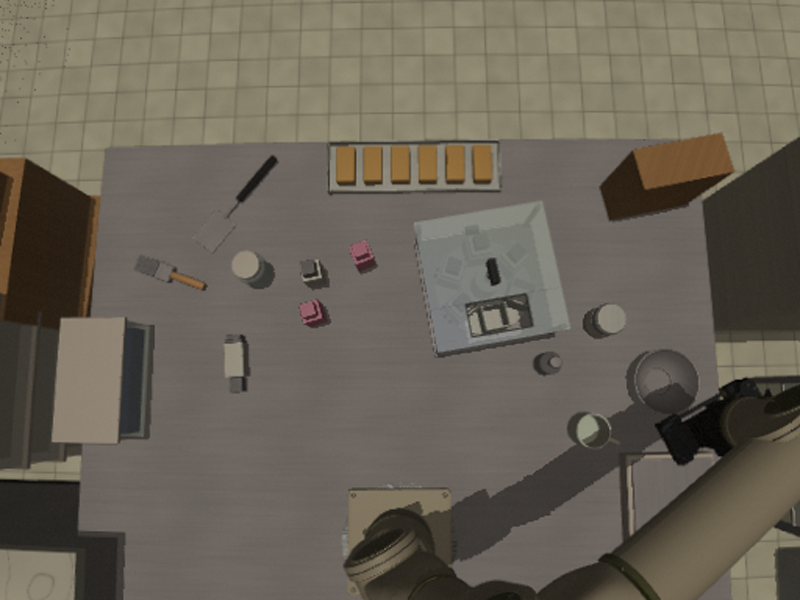

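View pics/s0b.png

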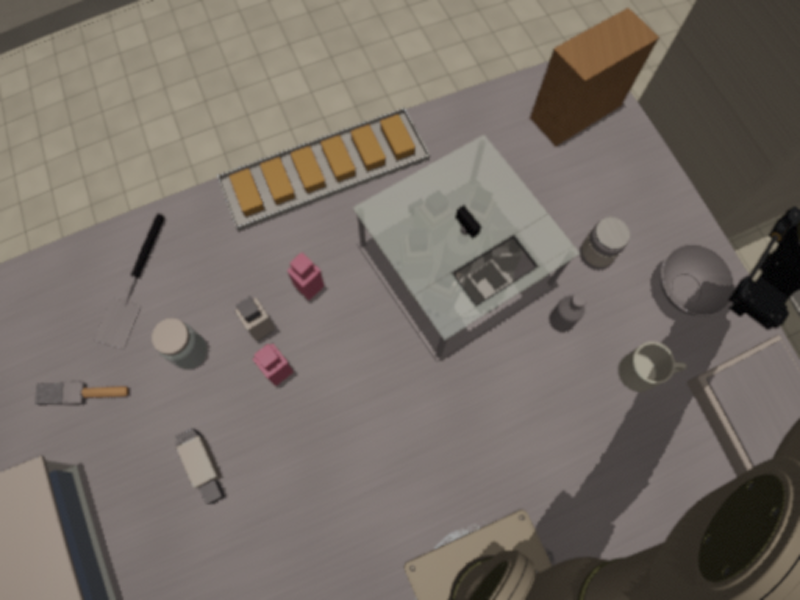

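The top view shows the dispenser at about (492,278), its knob at (492,271) and the window at (500,315). Upright square things are grey/white at (311,270) and pink at (361,254) and (312,312). The grey/white one fits cartridge_standing, and the pink ones are look-alikes. The lying cartridge is at (234,363). I'll confirm with enlarged crops.

```bash
python3 - <<'E'
import cv2,numpy as np
t=cv2.imread('pics/t0.png');s=cv2.imread('pics/s0.png')
def c(a,x,y,w,h,W,H): return cv2.resize(a[y:y+h,x:x+w],(W,H),interpolation=cv2.INTER_CUBIC)
# cart crop: top x135-235,y140-260 ; side x100-220 y180-330
A=np.hstack([c(t,135,145,100,115,500*4//5,460),c(s,100,185,100,140,400,560)[:460]])
cv2.imwrite('pics/c1.png',A)
B=np.hstack([c(t,262,125,105,110,420,440),c(s,225,85,150,150,380,380).copy() if 0 else c(s,225,85,95*1,110,380,440)])
cv2.imwrite('pics/c2.png',c(t,262,125,108,106,756,742)[:600]) 
t2=c(t,262,125,106,106,600,600);cv2.imwrite('pics/c2.png',t2)
cv2.imwrite('pics/c3.png',c(s,225,85,150,145,600,580))
E
```

```text
(no output)
```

View pics/c1.png

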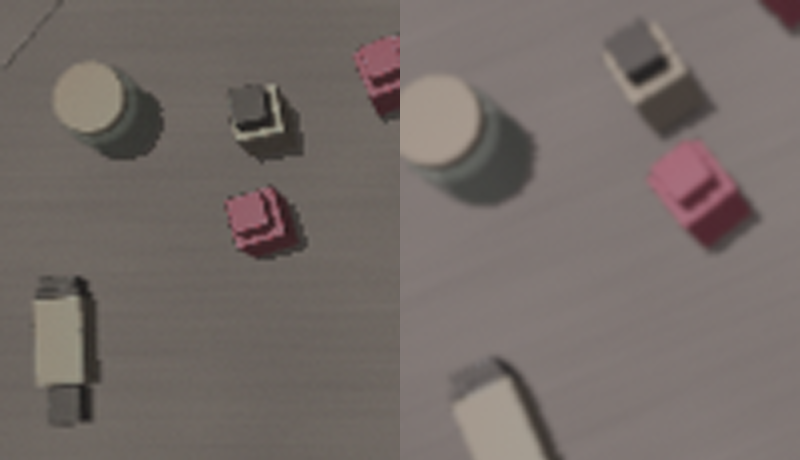

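View pics/c2.png

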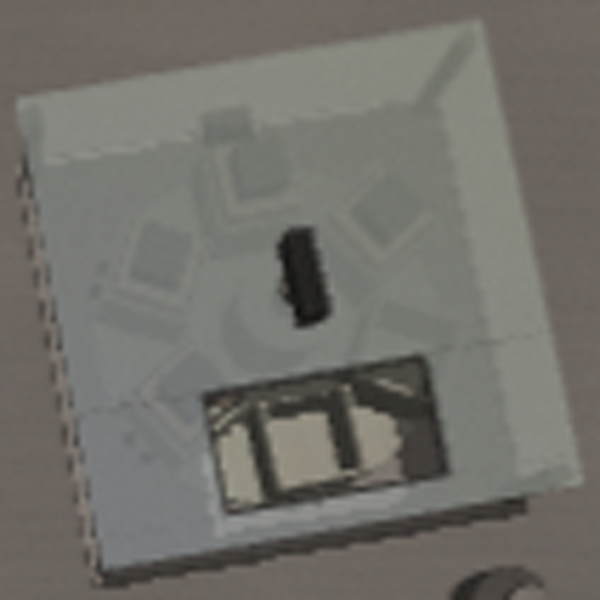

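View pics/c3.png

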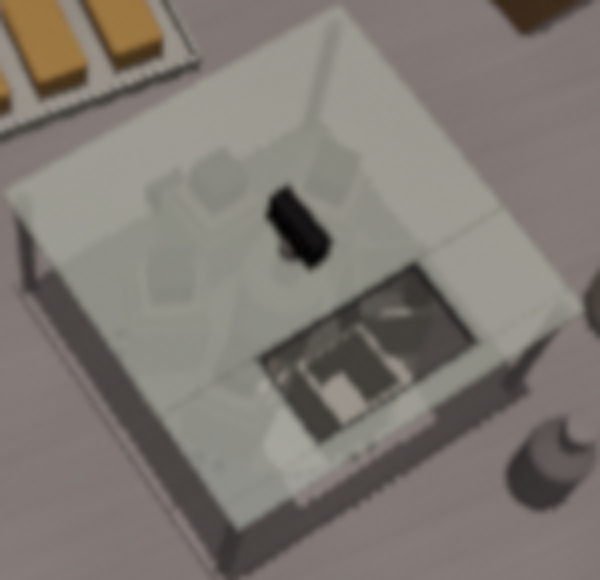

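c1: standing cartridge head at about (250,102) and white body rim to (288,137). The lying one has foot up at (60,285) and head down at (64,405). c2 and c3 show the window rim corners and the knob clearly. Now I'll fit the poses.

```bash
cat > fit.py <<'E'
from h import *
from scipy.optimize import least_squares
def src(p,s,o): return (np.array(p,float)+.5)/s-.5+np.array(o)
tw=src([(203,395),(425,355),(450,475),(225,515)],600/106,(262,125))
tc=src([(18,98),(480,20),(582,484),(99,572)],600/106,(262,125))
sw=src([(262,358),(418,265),(475,343),(318,442)],4,(225,85))
sc=src([(8,195),(340,8),(580,302),(235,527)],4,(225,85))
W=np.array([(-50,66),(-50,-66),(-122,-66),(-122,66)])/1e3
C=np.array([(1,1),(1,-1),(-1,-1),(-1,1)])*.14
def tr(p,L,z): c,s=np.cos(p[2]),np.sin(p[2]); return np.c_[L@np.array([[c,s],[-s,c]])+p[:2],np.full(len(L),z)]
for name,obs in (('top',[('t0',tw,W,.158),('t0',tc,C,.158)]),('side',[('s0',sw,W,.158),('s0',sc,C,.158)]),('both',[('t0',tw,W,.158),('t0',tc,C,.158),('s0',sw,W,.158),('s0',sc,C,.158)])):
    f=lambda p:np.concatenate([(proj(n,tr(p,L,z))-o).ravel() for n,o,L,z in obs])
    s=least_squares(f,[.6,-.2,0.1]);print(name,s.x.round(4),s.fun.round(1).reshape(-1,2).tolist())
k=at('t0',src([(297,230),(315,325)],600/106,(262,125)),[.206]*2);print('knob top',k.mean(0),k)
k=at('s0',src([(285,193),(318,262)],4,(225,85)),[.206]*2);print('knob side',k)
T=lambda p:src(p,4,(135,145)); S=lambda p:src(np.array(p)-[400,0],4,(100,185))
print('stand head top',at('t0',T([(228,88),(263,82),(271,118),(236,124)]),[.13]*4).round(3).tolist())
print('stand body',at('t0',T([(283,84),(288,137),(238,144)]),[.096]*3).round(3).tolist())
print('stand side head',at('s0',S([(605,38),(645,20),(668,52),(632,75)]),[.13]*4).round(3).tolist())
print('stand side body',at('s0',S([(688,68),(640,97)]),[.096]*2).round(3).tolist())
print('lying body',at('t0',T([(35,297),(82,295),(84,383),(37,386)]),[.044]*4).round(3).tolist())
print('lying head',at('t0',T([(48,387),(79,386),(77,425),(50,426)]),[.037]*4).round(3).tolist())
q=np.array([(178,458),(203,438),(220,480),(192,490)])
for n,uv,z in (('jar',(608,320),.1),('shaker',(548,362),.12),('can',(247,267),.1),('cup',(592,430),.09),('pink1',(312,309),.13),('pink2',(361,250),.13)):print(n,at('t0',[np.array(uv)*.64],[z]).round(3))
E
python3 fit.py
python3 - <<'E'
import cv2
s=cv2.imread('pics/s0.png');cv2.imwrite('pics/c4.png',cv2.resize(s[180:330,95:225],(650,600)[::1] if 0 else (520,600),interpolation=cv2.INTER_CUBIC))
E
```

```text
top [ 0.574  -0.1992  0.1645] [[-0.5, -0.4], [0.1, -0.2], [0.2, 0.2], [-0.2, 0.3], [-0.5, 0.2], [0.3, 0.1], [0.3, 0.2], [0.3, -0.3]]
side [ 0.5743 -0.1994  0.1665] [[-1.9, -0.2], [-0.5, -1.7], [1.5, -0.1], [0.1, 0.9], [-1.0, -0.7], [-0.2, -0.8], [1.1, 1.6], [0.9, 0.5]]
both [ 0.5742 -0.1993  0.1656] [[-0.5, -0.4], [0.1, -0.3], [0.2, 0.2], [-0.2, 0.2], [-0.5, 0.2], [0.3, -0.0], [0.4, 0.0], [0.4, -0.3], [-1.9, -0.2], [-0.5, -1.6], [1.5, -0.0], [0.0, 0.9], [-1.0, -0.7], [-0.2, -0.7], [1.0, 1.8], [0.9, 0.6]]
knob top [ 0.57099663 -0.19805018  0.206     ] [[ 0.59788442 -0.19391837  0.206     ]
 [ 0.54410883 -0.202182    0.206     ]]
knob side [[ 0.59354829 -0.19661412  0.206     ]
 [ 0.5413077  -0.194736    0.206     ]]
stand head top [[0.615, 0.208, 0.13], [0.62, 0.179, 0.13], [0.589, 0.171, 0.13], [0.584, 0.201, 0.13]]
stand body [[0.626, 0.167, 0.096], [0.579, 0.162, 0.096], [0.573, 0.206, 0.096]]
stand side head [[0.614, 0.207, 0.13], [0.615, 0.179, 0.13], [0.588, 0.172, 0.13], [0.582, 0.199, 0.13]]
stand side body [[0.585, 0.166, 0.096], [0.579, 0.203, 0.096]]
lying body [[0.446, 0.396, 0.044], [0.447, 0.353, 0.044], [0.369, 0.349, 0.044], [0.367, 0.391, 0.044]]
lying head [[0.366, 0.384, 0.037], [0.367, 0.356, 0.037], [0.333, 0.356, 0.037], [0.332, 0.381, 0.037]]
jar [[ 0.482 -0.461  0.1  ]]
shaker [[ 0.392 -0.321  0.12 ]]
can [[0.608 0.332 0.1  ]]
cup [[ 0.247 -0.417  0.09 ]]
pink1 [[0.508 0.179 0.13 ]]
pink2 [[0.636 0.075 0.13 ]]
```

View pics/c4.png

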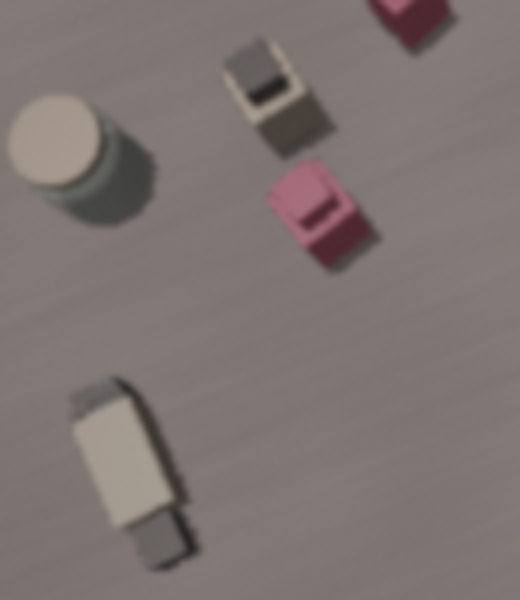

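c4 confirms it: the grey/white cartridge stands at (265,80), between the pink one at (315,195) and the can at (58,140). The lying one has its foot at (95,400) and its head at (162,540), towards the robot. Next I'll refine the fits and set up a row planner.

```bash
cat > plan.py <<'E'
from h import *
def pose(): s=r.read_state(); return np.array(s['ee_pos']),R.from_quat(s['eef_rot'])
def down(yaw,tilt=0): # tool x at azimuth yaw, z down; tilt>0 = fingers lean towards azimuth yaw
    M=np.array([[np.cos(yaw),np.sin(yaw),0],[np.sin(yaw),-np.cos(yaw),0],[0,0,-1]]).T
    return R.from_matrix(M)*R.from_rotvec([0,-tilt,0])
def plan(wps,start=None,v=.043,w=.14):
    p,q=start or pose(); out=[]
    for wp in wps:
        P,Q=np.array(wp[0],float),wp[1]; vv=wp[2] if len(wp)>2 else v
        rv=(q.inv()*Q).as_rotvec(); n=max(1,int(np.ceil(max(np.linalg.norm(P-p)/vv,np.linalg.norm(rv)/w))))
        p0,q0=p,q
        for i in range(1,n+1):
            t=i/n; tp=p0+(P-p0)*t; tq=q0*R.from_rotvec(rv*t)
            a=np.round(q.inv().apply(tp-p)/.2,3); b=np.round((q.inv()*tq).as_rotvec()/np.pi,4)
            out.append((a.tolist(),b.tolist())); p=p+q.apply(a*.2); q=q*R.from_rotvec(b*np.pi)
        out.append(None)
    rows=[o for o in out if o]
    for i in range(0,len(rows),8):
        print('pos',[o[0] for o in rows[i:i+8]]);print('rot',[o[1] for o in rows[i:i+8]])
    return p,q
E
cat >> fit.py <<'E'
print('----')
U=lambda p:src(p,4,(95,180))
sq=np.array([(1,1),(1,-1),(-1,-1),(-1,1)])
H=sq*.015;B=sq*.022
obs=[('t0',T([(228,88),(263,82),(271,118),(236,124)]),H,.13),('t0',T([(283,84),(288,137),(238,144)]),B[1:],.096),
('s0',U([(225,70),(262,40),(287,74),(250,98)]),H,.13),('s0',U([(307,88),(262,122)]),B[2:],.096)]
f=lambda p:np.concatenate([(proj(n,tr(p,L,z))-o).ravel() for n,o,L,z in obs])
s=least_squares(f,[.6,.19,.17],loss='soft_l1');print('stand',s.x.round(4),f(s.x).round(1).reshape(-1,2).tolist())
# lying: local x along axis from head to foot, origin body mid (z=57)
LB=np.array([(.039,.022),(.039,-.022),(-.039,-.022),(-.039,.022)])
LH=np.array([(-.073,-.015),(-.073,.015)])
obs=[('t0',T([(35,297),(82,295),(84,383),(37,386)]),LB,.044),('t0',T([(77,425),(50,426)]),LH,.037),
('s0',U([(75,427),(130,395),(176,502),(120,527)]),LB,.044),('s0',U([(193,550),(155,570)]),LH,.037)]
s=least_squares(f,[.407,.372,.06],loss='soft_l1');print('lying',s.x.round(4),f(s.x).round(1).reshape(-1,2).tolist())
E
python3 fit.py | sed -n '/----/,$p'
python3 - <<'E'
from plan import *
plan([([.32,-.46,.32],down(.4)),([.60,.19,.30],down(.17)),([.60,.19,.21],down(.17))])
E
```

```text
----
stand [0.5995 0.1899 0.236 ] [[0.1, 1.2], [-0.0, 0.6], [-0.1, 0.0], [-0.0, 0.7], [-1.8, -0.1], [-0.3, -1.3], [-0.2, -0.0], [0.2, -1.9], [0.4, -0.8], [0.2, -0.7], [-0.1, -0.2], [1.2, 0.3], [-1.1, 1.1]]
lying [0.4062 0.3723 0.0864] [[-0.5, 0.7], [-0.1, 0.1], [0.5, 0.0], [0.1, 0.4], [1.4, -0.6], [-0.1, -0.2], [-0.4, -0.7], [0.5, -0.2], [0.5, -0.7], [-0.3, 0.7], [-0.2, 0.2], [-0.9, 0.5]]
pos [[0.103, -0.088, -0.123], [0.101, -0.09, -0.122], [0.1, -0.091, -0.123], [0.098, -0.092, -0.123], [0.15, -0.144, 0.006], [0.149, -0.146, 0.006], [0.146, -0.148, 0.006], [0.144, -0.15, 0.006]]
rot [[-0.0001, 0.0, 0.0048], [-0.0001, 0.0, 0.0049], [-0.0001, 0.0, 0.0048], [-0.0001, 0.0, 0.0048], [0.0, 0.0, 0.0043], [0.0, 0.0, 0.0043], [0.0, 0.0, 0.0043], [0.0, 0.0, 0.0043]]
pos [[0.143, -0.152, 0.005], [0.14, -0.154, 0.006], [0.138, -0.156, 0.006], [0.136, -0.157, 0.006], [0.134, -0.16, 0.006], [0.132, -0.161, 0.006], [0.129, -0.163, 0.006], [0.128, -0.165, 0.006]]
rot [[0.0, 0.0, 0.0043], [0.0, 0.0, 0.0044], [0.0, 0.0, 0.0043], [0.0, 0.0, 0.0043], [0.0, 0.0, 0.0043], [0.0, 0.0, 0.0043], [0.0, 0.0, 0.0043], [0.0, 0.0, 0.0043]]
pos [[0.125, -0.166, 0.006], [0.123, -0.168, 0.006], [0.12, -0.17, 0.005], [0.118, -0.171, 0.006], [0.116, -0.173, 0.006], [0.0, -0.0, 0.15], [0.0, -0.0, 0.15], [0.0, -0.0, 0.15]]
rot [[0.0, 0.0, 0.0043], [0.0, 0.0, 0.0043], [0.0, 0.0, 0.0043], [0.0, 0.0, 0.0043], [0.0, 0.0, 0.0044], [0.0, 0.0, -0.0], [0.0, 0.0, -0.0], [0.0, 0.0, -0.0]]
```

Call:
play_rows --claw '[0,0,0,0,0,0,0,0]' --delta_pos '[[0.103,-0.088,-0.123],[0.101,-0.09,-0.122],[0.1,-0.091,-0.123],[0.098,-0.092,-0.123],[0.15,-0.144,0.006],[0.149,-0.146,0.006],[0.146,-0.148,0.006],[0.144,-0.15,0.006]]' --delta_rot '[[0,0,0.005],[0,0,0.005],[0,0,0.005],[0,0,0.005],[0,0,0.004],[0,0,0.004],[0,0,0.004],[0,0,0.004]]' --squeeze 25

```text
time: 0.9
ee_pos: [0.3864, -0.3058, 0.3157]
eef_rot: [0.985, 0.173, -0.0, -0.0]
ft_force: [1.3, -0.2, 1.2]
width: 0.087
grip_force: 0.0
```

Call:
play_rows --claw '[0,0,0,0,0,0,0,0]' --delta_pos '[[0.143,-0.152,0.006],[0.14,-0.154,0.006],[0.138,-0.156,0.006],[0.136,-0.157,0.006],[0.134,-0.16,0.006],[0.132,-0.161,0.006],[0.129,-0.163,0.006],[0.128,-0.165,0.006]]' --delta_rot '[[0,0,0.004],[0,0,0.004],[0,0,0.004],[0,0,0.004],[0,0,0.004],[0,0,0.004],[0,0,0.004],[0,0,0.004]]'

```text
time: 1.7
ee_pos: [0.5167, 0.0008, 0.3062]
eef_rot: [0.992, 0.123, -0.0, 0.0]
ft_force: [0.3, 0.5, 0.4]
width: 0.0869
grip_force: 0.0
```

Call:
play_rows --claw '[0,0,0,0,0,0,0]' --delta_pos '[[0.125,-0.166,0.006],[0.123,-0.168,0.006],[0.12,-0.17,0.006],[0.118,-0.171,0.006],[0.116,-0.173,0.006],[0,0,0.15],[0,0,0.15]]' --delta_rot '[[0,0,0.004],[0,0,0.004],[0,0,0.004],[0,0,0.004],[0,0,0.004],[0,0,0],[0,0,0]]'

```text
time: 2.4
ee_pos: [0.5965, 0.1934, 0.2392]
eef_rot: [0.996, 0.093, 0.0, -0.001]
ft_force: [0.4, -0.5, -0.7]
width: 0.087
grip_force: 0.0
```

```bash
python3 - <<'E'
from plan import *
s=r.read_state();print(s['joint_positions'].round(2)); p,q=pose();print(p,q.as_matrix().round(3))
plan([([.5995,.19,.16],down(.21)),([.5995,.19,.104],down(.21),.02)])
E
```

```text
[ 0.12  0.41 -0.68  1.4   0.25  1.42 -1.94]
[0.59650091 0.19338973 0.23923127] [[ 0.983  0.186  0.   ]
 [ 0.186 -0.983  0.001]
 [ 0.    -0.001 -1.   ]]
pos [[0.006, 0.01, 0.198], [0.005, 0.01, 0.198], [0.0, -0.0, 0.093], [0.0, -0.0, 0.094], [0.0, -0.0, 0.093]]
rot [[-0.0002, -0.0, -0.0036], [-0.0001, -0.0001, -0.0037], [-0.0, 0.0, 0.0], [-0.0, 0.0, 0.0], [-0.0, 0.0, 0.0]]
```

Call:
play_rows --claw '[0,0,0,0,0,0]' --delta_pos '[[0.006,0.01,0.2],[0.006,0.01,0.195],[0,0,0.093],[0,0,0.094],[0,0,0.093],[0,0,0]]' --delta_rot '[[0,0,-0.004],[0,0,-0.004],[0,0,0],[0,0,0],[0,0,0],[0,0,0]]'

```text
time: 3.0
ee_pos: [0.598, 0.1869, 0.1024]
eef_rot: [0.995, 0.105, -0.002, 0.001]
ft_force: [-0.8, 0.7, -0.3]
width: 0.0871
grip_force: 0.0
```

Call:
play_rows --claw '[1,1,1,1,1,1]' --delta_pos '[[0,0,0],[0,0,0],[0,0,0],[0,0,0],[0,0,0],[0,0,0]]' --delta_rot '[[0,0,0],[0,0,0],[0,0,0],[0,0,0],[0,0,0],[0,0,0]]'

```text
time: 3.6
ee_pos: [0.5998, 0.1877, 0.1055]
eef_rot: [0.995, 0.105, 0.0, 0.0]
ft_force: [1.1, 0.9, -0.3]
width: 0.0468
grip_force: 0.0
```

```bash
python3 - <<'E'
from plan import *
s=r.read_state();print(s['width'],s['grip_force'],s['ft_force']); p,q=pose();print(p,q.as_matrix().round(3))
Y=.165
plan([(p+[0,0,.215],q),([.4951,-.2123,.32],down(Y)),([.4951,-.2123,.275],down(Y))])
E
```

```text
0.046811896267082265 0.0 [ 1.12682005  0.9133325  -0.26427224]
[0.59975466 0.18770986 0.10554015] [[ 0.978  0.208  0.   ]
 [ 0.208 -0.978 -0.   ]
 [ 0.     0.    -1.   ]]
pos [[0.0, 0.0, -0.179], [0.0, 0.0, -0.179], [0.0, 0.0, -0.179], [0.0, 0.0, -0.18], [0.0, 0.0, -0.179], [0.0, 0.0, -0.179], [-0.093, 0.185, 0.0], [-0.092, 0.185, 0.001]]
rot [[0.0, 0.0, 0.0], [0.0, 0.0, 0.0], [0.0, 0.0, 0.0], [0.0, 0.0, 0.0], [0.0, 0.0, 0.0], [0.0, 0.0, 0.0], [0.0, -0.0, 0.0014], [0.0, -0.0, 0.0014]]
pos [[-0.091, 0.186, -0.0], [-0.09, 0.186, 0.0], [-0.089, 0.186, 0.0], [-0.089, 0.187, 0.001], [-0.088, 0.187, -0.0], [-0.087, 0.187, 0.0], [-0.086, 0.188, 0.001], [-0.085, 0.189, -0.0]]
rot [[0.0, -0.0, 0.0014], [0.0, -0.0, 0.0015], [0.0, -0.0, 0.0014], [0.0, -0.0001, 0.0014], [0.0, 0.0, 0.0014], [0.0, 0.0, 0.0014], [0.0, 0.0, 0.0014], [0.0, 0.0, 0.0014]]
pos [[-0.0, -0.0, 0.112], [-0.0, -0.0, 0.113]]
rot [[0.0, 0.0, 0.0], [0.0, 0.0, 0.0]]
```

Call:
play_rows --claw '[1,1,1,1,1]' --delta_pos '[[0,0,0],[0,0,0],[0,0,0],[0,0,0],[0,0,0]]' --delta_rot '[[0,0,0],[0,0,0],[0,0,0],[0,0,0],[0,0,0]]'

```text
time: 4.1
ee_pos: [0.5997, 0.1878, 0.1053]
eef_rot: [0.995, 0.105, -0.0, 0.0]
ft_force: [0.8, -0.1, -0.4]
width: 0.0303
grip_force: 24.6
```

Call:
play_rows --claw '[1,1,1,1,1,1,1,1]' --delta_pos '[[0,0,-0.1],[0,0,-0.18],[0,0,-0.18],[0,0,-0.18],[0,0,-0.18],[0,0,-0.18],[0,0,-0.075],[0,0,0]]' --delta_rot '[[0,0,0],[0,0,0],[0,0,0],[0,0,0],[0,0,0],[0,0,0],[0,0,0],[0,0,0]]'

```text
time: 4.9
ee_pos: [0.6002, 0.1883, 0.3218]
eef_rot: [0.995, 0.105, 0.001, -0.0]
ft_force: [1.0, 0.0, -3.3]
width: 0.0301
grip_force: 24.6
```

Call:
play_rows --claw '[1,1,1,1,1,1,1,1]' --delta_pos '[[-0.093,0.185,0],[-0.092,0.185,0],[-0.091,0.186,0],[-0.09,0.186,0],[-0.089,0.186,0],[-0.089,0.187,0],[-0.088,0.187,0],[-0.087,0.187,0]]' --delta_rot '[[0,0,0.0015],[0,0,0.0015],[0,0,0.0015],[0,0,0.0015],[0,0,0.0015],[0,0,0.0015],[0,0,0.0015],[0,0,0.0015]]'

```text
time: 5.7
ee_pos: [0.5141, -0.1339, 0.3178]
eef_rot: [0.996, 0.085, -0.002, -0.0]
ft_force: [0.1, -0.2, -1.4]
width: 0.03
grip_force: 24.6
```

Call:
play_rows --claw '[1,1,1,1]' --delta_pos '[[-0.086,0.188,0],[-0.085,0.189,0],[0,0,0],[0,0,0]]' --delta_rot '[[0,0,0.0015],[0,0,0.0015],[0,0,0],[0,0,0]]'

```text
time: 6.1
ee_pos: [0.4936, -0.2131, 0.3179]
eef_rot: [0.997, 0.08, -0.001, -0.001]
ft_force: [0.2, 0.5, -1.2]
width: 0.0298
grip_force: 24.9
```

```bash
python3 - <<'E'
from plan import *
s=r.read_state();print(s['width'],s['grip_force'],s['ft_force'],s['joint_positions'].round(2)); p,q=pose();print(p,q.as_matrix().round(3))
snap('side','s1');snap('top','t1')
a=cv2.imread('pics/s1.png');uv=proj('s1',[p-[0,0,.05]])[0].astype(int);print(uv)
u,v=uv;a=a[max(v-70,0):v+70,max(u-70,0):u+70];b=cv2.imread('pics/t1.png');uv=proj('t1',[p-[0,0,.05]])[0].astype(int);print(uv)
u,v=uv;b=b[max(v-70,0):v+70,max(u-70,0):u+70]
cv2.imwrite('pics/c5.png',np.hstack([cv2.resize(x,(400,400),interpolation=cv2.INTER_CUBIC) for x in(a,b)]))
plan([([.4951,-.2123,.275],down(.165))])
E
```

```text
0.02975250028678335 24.883421882987022 [ 0.16100218  0.47197361 -1.16716101] [ 0.73  0.14 -0.45  1.51  0.06  1.51 -1.13]
[ 0.49358363 -0.21306652  0.31788134] [[ 0.987  0.159 -0.003]
 [ 0.159 -0.987  0.002]
 [-0.003 -0.002 -1.   ]]
[323 153]
[324 195]
pos [[0.001, 0.004, 0.11], [0.001, 0.003, 0.109]]
rot [[-0.0002, 0.0002, -0.0002], [-0.0003, 0.0003, -0.0002]]
```

View pics/c5.png

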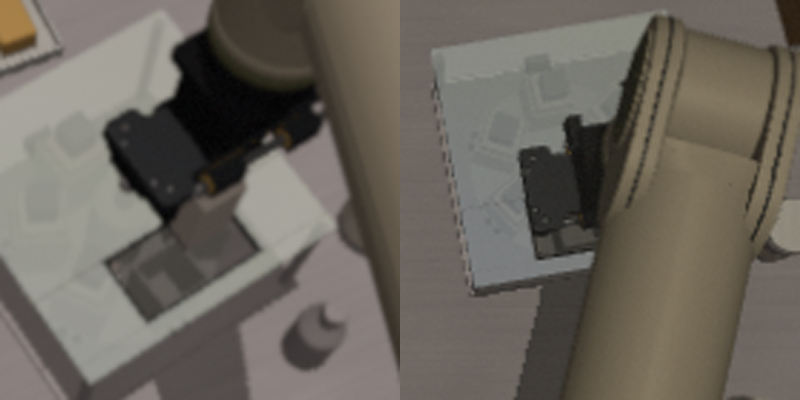

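The left crop shows the cartridge hanging upright in the gripper, foot at about (200,240), over the window.

Call:
play_rows --claw '[1,1,1,1,1,1,1,1]' --delta_pos '[[0.003,-0.002,0.1],[0.002,0,0.1],[0,0,0.1],[0,0,0.1],[0,0,0.1],[0,0,0.04],[0,0,0.03],[0,0,0]]' --delta_rot '[[0,0.0005,-0.001],[0,0,-0.001],[0,0,0],[0,0,0],[0,0,0],[0,0,0],[0,0,0],[0,0,0]]'

```text
time: 7.0
ee_pos: [0.4958, -0.2111, 0.2061]
eef_rot: [0.996, 0.085, 0.001, -0.0]
ft_force: [-0.4, -0.0, -1.6]
width: 0.0298
grip_force: 24.9
```

```bash
python3 - <<'E'
from plan import *
s=r.read_state();print(s['ft_force'],s['torque']); p,q=pose();print(p,q.as_matrix().round(3))
plan([([.4947,-.212,.200],down(.165))])
snap('side','s2');a=cv2.imread('pics/s2.png')
u,v=proj('s2',[[.495,-.212,.13]])[0].astype(int)
# predicted wireframe: body bottom/top corners in hand, pocket rim
y=.165;E=np.array([[np.cos(y),np.sin(y)],[-np.sin(y),np.cos(y)]])
k=6;x0,y0=u-60,v-45;a=cv2.resize(a[y0:y0+90,x0:x0+120],None,fx=k,fy=k,interpolation=cv2.INTER_CUBIC)
sq=np.array([(1,1),(1,-1),(-1,-1),(-1,1)])
def draw(c,h,z,col):
    w=np.c_[sq*h@E+c,np.full(4,z)];t=((proj('s2',w)-[x0,y0]+.5)*k).astype(np.int32);cv2.polylines(a,[t],True,col,1)
f=p[2]-.1053
draw(p[:2],.017,f,(0,0,255));draw(p[:2],.022,f+.018,(0,0,255));draw(p[:2],.022,f+.096,(0,0,255))
draw([.4947,-.212],.0245,.098,(0,255,0));draw([.4947,-.212],.0275,.098,(0,255,0))
cv2.imwrite('pics/c6.png',a)
E
```

```text
[-0.41616604 -0.01623497 -1.60046026] [-0.0158781   0.00757173  0.0409163 ]
[ 0.49576091 -0.21106197  0.20607783] [[ 0.986  0.169  0.001]
 [ 0.169 -0.986  0.001]
 [ 0.001 -0.    -1.   ]]
pos [[-0.006, 0.004, 0.03]]
rot [[-0.0001, -0.0004, 0.0014]]
```

View pics/c6.png

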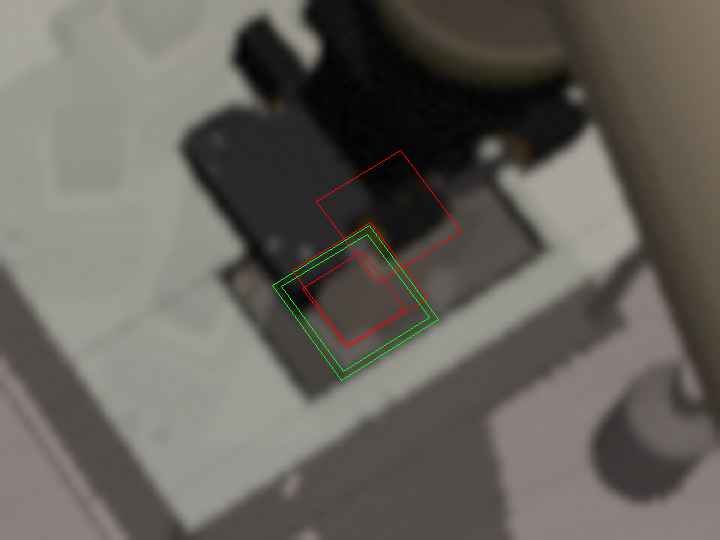

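The overlay agrees: predicted foot (red) inside the pocket rim (green). Now I'll lower slowly and watch the force.

Call:
play_rows --claw '[1,1,1,1,1]' --delta_pos '[[-0.005,0.004,0.03],[0,0,0.05],[0,0,0.05],[0,0,0.05],[0,0,0]]' --delta_rot '[[0,0,0.001],[0,0,0],[0,0,0],[0,0,0],[0,0,0]]'

```text
time: 7.55
ee_pos: [0.4943, -0.2126, 0.1689]
eef_rot: [0.997, 0.083, 0.0, -0.0]
ft_force: [-0.2, -1.4, -3.1]
width: 0.0298
grip_force: 24.4
```

Call:
play_rows --claw '[1,1,1,1]' --delta_pos '[[0,0,0.03],[0,0,0.03],[0,0,0.03],[0,0,0]]' --delta_rot '[[0,0,0],[0,0,0],[0,0,0],[0,0,0]]'

```text
time: 7.95
ee_pos: [0.4944, -0.2125, 0.1512]
eef_rot: [0.997, 0.083, 0.0, -0.0]
ft_force: [1.3, -1.3, -2.0]
width: 0.0305
grip_force: 24.4
```

Call:
play_rows --claw '[1,1,1,1,1]' --delta_pos '[[0,0,0.04],[0,0,0.04],[0,0,0.04],[0,0,0.02],[0,0,0]]' --delta_rot '[[0,0,0],[0,0,0],[0,0,0],[0,0,0],[0,0,0]]'

```text
time: 8.45
ee_pos: [0.4946, -0.2125, 0.1235]
eef_rot: [0.997, 0.083, 0.0, -0.0]
ft_force: [-0.2, -1.1, -2.3]
width: 0.0302
grip_force: 24.5
```

Call:
play_rows --claw '[0.5,0.5,0.5,0.5,0.5]' --delta_pos '[[0,0,0],[0,0,0],[0,0,0],[0,0,0],[0,0,0]]' --delta_rot '[[0,0,0],[0,0,0],[0,0,0],[0,0,0],[0,0,0]]'

```text
time: 8.95
ee_pos: [0.4951, -0.2126, 0.1245]
eef_rot: [0.997, 0.083, 0.001, 0.0]
ft_force: [0.6, 0.9, 0.1]
width: 0.0435
grip_force: 0.0
```

Call:
play_rows --claw '[0.5,0.5,0.5,0.5,0.5,0.5]' --delta_pos '[[0,0,-0.05],[0,0,-0.1],[0,0,-0.15],[0,0,-0.2],[0,0,-0.15],[0,0,0]]' --delta_rot '[[0,0,0],[0,0,0],[0,0,0],[0,0,0],[0,0,0],[0,0,0]]'

```text
time: 9.55
ee_pos: [0.4968, -0.213, 0.2598]
eef_rot: [0.997, 0.083, 0.004, 0.002]
ft_force: [0.5, 0.2, 0.6]
width: 0.0435
grip_force: 0.0
```

```bash
python3 - <<'E'
from plan import *
s=r.read_state();print(s['ft_force'],s['joint_positions'].round(2)); p,q=pose();print(p,q.as_matrix().round(3))
plan([([.573,-.1985,p[2]],down(.165)),([.573,-.1985,.174],down(.165),.03)])
E
```

```text
[0.49467396 0.24723511 0.64214158] [ 0.73  0.15 -0.46  1.62  0.07  1.38 -1.14]
[ 0.49676864 -0.21301333  0.25978067] [[ 0.986  0.165  0.009]
 [ 0.165 -0.986 -0.003]
 [ 0.008  0.004 -1.   ]]
pos [[0.194, -0.004, 0.002], [0.194, -0.005, 0.0], [-0.0, 0.0, 0.143], [-0.0, 0.0, 0.143], [-0.0, 0.0, 0.143]]
rot [[0.0007, -0.0013, 0.0001], [0.0007, -0.0013, 0.0001], [0.0, 0.0, 0.0], [0.0, 0.0, 0.0], [0.0, 0.0, 0.0]]
```

Call:
play_rows --claw '[0.5,0.5,0.5,0.5,0.5,0.5,0.5]' --delta_pos '[[0.194,-0.004,0.002],[0.19,-0.004,0],[0,0,0],[0,0,0.14],[0,0,0.14],[0,0,0.13],[0,0,0]]' --delta_rot '[[0.0007,-0.001,0],[0.0007,-0.001,0],[0,0,0],[0,0,0],[0,0,0],[0,0,0],[0,0,0]]'

```text
time: 10.25
ee_pos: [0.5673, -0.1978, 0.1685]
eef_rot: [0.997, 0.083, -0.005, -0.003]
ft_force: [-0.2, -0.4, -0.4]
width: 0.0432
grip_force: 0.0
```

Call:
play_rows --claw '[1,1,1,1,1,1]' --delta_pos '[[0,0,0],[0,0,0],[0,0,0],[0,0,0],[0,0,0],[0,0,0]]' --delta_rot '[[0,0,0],[0,0,0],[0,0,0],[0,0,0],[0,0,0],[0,0,0]]' --squeeze 40

```text
time: 10.85
ee_pos: [0.5705, -0.1991, 0.1733]
eef_rot: [0.997, 0.082, -0.002, -0.001]
ft_force: [-0.9, -2.5, 5.9]
width: 0.0157
grip_force: 73.8
```

```bash
python3 - <<'E'
from plan import *
s=r.read_state();print(s['width'],s['grip_force'],s['ft_force'],s['torque'],s['joint_positions'].round(2)); p,q=pose();print(p,q.as_matrix().round(3))
E
```

```text
0.015669733629883255 73.78540053963661 [-0.85916194 -2.50888077  5.94286773] [-0.93652787 -0.09987518  0.07145265] [ 0.64  0.36 -0.47  1.56  0.17  1.26 -1.27]
[ 0.57045417 -0.19913953  0.1732502 ] [[ 0.986  0.164 -0.003]
 [ 0.164 -0.986  0.002]
 [-0.003 -0.002 -1.   ]]
```

Call:
play_rows --claw '[1,1,1,1,1,1,1,1]' --delta_pos '[[0.004,0,0],[0.004,0,0],[0.004,0,0],[0,0,0],[0,0,0],[0,0,0],[0,0,0],[0,0,0]]' --delta_rot '[[0,0,0.02],[0,0,0.03],[0,0,0.04],[0,0,0.04],[0,0,0.04],[0,0,0.04],[0,0,0.04],[0,0,0.04]]'

```text
time: 11.65
ee_pos: [0.5728, -0.198, 0.1732]
eef_rot: [0.93, -0.367, -0.002, -0.001]
ft_force: [-0.7, -0.5, 8.5]
width: 0.016
grip_force: 74.5
```

Call:
play_rows --claw '[1,1,1,1]' --delta_pos '[[0,0,0],[0,0,0],[0,0,0],[0,0,0]]' --delta_rot '[[0,0,0.035],[0,0,0.008],[0,0,0],[0,0,0]]'

```text
time: 12.05
ee_pos: [0.5721, -0.1975, 0.1733]
eef_rot: [0.905, -0.426, -0.003, -0.0]
ft_force: [-4.5, -0.4, 10.1]
width: 0.017
grip_force: 53.4
```

```bash
python3 - <<'E'
from plan import *
s=r.read_state();print(s['width'],s['grip_force'],s['ft_force'],s['torque'],s['joint_positions'].round(2)); p,q=pose();M=q.as_matrix();print(p,M.round(3),'yaw',np.arctan2(M[1,0],M[0,0]),'want',.165-1.0472)
E
```

```text
0.017012858032913195 53.43739295859791 [-4.46546442 -0.3607052  10.08652567] [0.23204868 1.34700226 0.99186562] [ 0.51  0.34 -0.32  1.56  0.11  1.26 -2.27]
[ 0.57214907 -0.19750119  0.173297  ] [[ 0.638 -0.77  -0.005]
 [-0.77  -0.638  0.003]
 [-0.006  0.002 -1.   ]] yaw -0.8790505147451443 want -0.8821999999999999
```

Call:
play_rows --claw '[0.5,0.5,0.5,0.5,0.5,0.5]' --delta_pos '[[0,0,0],[0,0,0],[0,0,0],[0,0,0],[0,0,0],[0,0,-0.05]]' --delta_rot '[[0,0,0],[0,0,0],[0,0,0],[0,0,0],[0,0,0],[0,0,0]]'

```text
time: 12.65
ee_pos: [0.5715, -0.1977, 0.1809]
eef_rot: [0.905, -0.426, -0.004, -0.0]
ft_force: [1.0, -0.2, -0.2]
width: 0.0428
grip_force: 0.0
```

Call:
play_rows --claw '[0.3,0,0,0,0,0,0,0]' --delta_pos '[[0,0,-0.15],[0,0,-0.2],[0,0,-0.2],[-0.12,-0.12,0],[-0.15,-0.15,0],[-0.15,-0.15,0],[-0.15,-0.15,0],[-0.15,-0.15,0]]' --delta_rot '[[0,0,0],[0,0,0],[0,0,0],[0,0,-0.03],[0,0,-0.03],[0,0,-0.03],[0,0,-0.03],[0,0,-0.03]]'

```text
time: 13.45
ee_pos: [0.5522, 0.0045, 0.2935]
eef_rot: [0.98, -0.201, -0.003, -0.001]
ft_force: [0.3, 0.7, 0.5]
width: 0.0862
grip_force: 0.0
```

```bash
python3 - <<'E'
from plan import *
s=r.read_state();print(s['joint_positions'].round(2)); p,q=pose();M=q.as_matrix();print(p,M.round(3),'yaw',np.arctan2(M[1,0],M[0,0]))
snap('top','t2');snap('side','s2')
a=cv2.imread('pics/t2.png')[120:230,260:370];b=cv2.imread('pics/s2.png')[85:230,225:370]
cv2.imwrite('pics/c7.png',np.hstack([cv2.resize(x,(400,400),interpolation=cv2.INTER_CUBIC) for x in(a,b)]))
# knob bar: dark pixels near the axis, unproject at z=.206
for f in('t2','s2'):
    im=cv2.imread(f'pics/{f}.png').max(2);u,v=proj(f,[[.573,-.198,.2]])[0].astype(int)
    m=(im<50).astype(np.uint8);n,l,st,c=cv2.connectedComponentsWithStats(m)
    j=l[v,u];ys,xs=np.where(l==j);w=at(f,np.c_[xs,ys],[.2]*len(xs))[:,:2];ev,V=np.linalg.eigh(np.cov(w.T));print(f,j,len(xs),w.mean(0),ev**.5,np.arctan(V[1,1]/V[0,1]))
E
```

```text
[ 0.34  0.18 -0.5   1.52  0.08  1.47 -2.13]
[0.5521959  0.00450382 0.29351521] [[ 0.919 -0.394 -0.005]
 [-0.394 -0.919  0.004]
 [-0.006 -0.001 -1.   ]] yaw -0.4051955837318114
t2 151 74 [ 0.57182943 -0.19728889] [0.0039845  0.01567509] -0.7148787174805793
s2 0 194064 [ 0.51679193 -0.05389773] [0.30681122 0.38710108] 1.1905709446506798
```

View pics/c7.png

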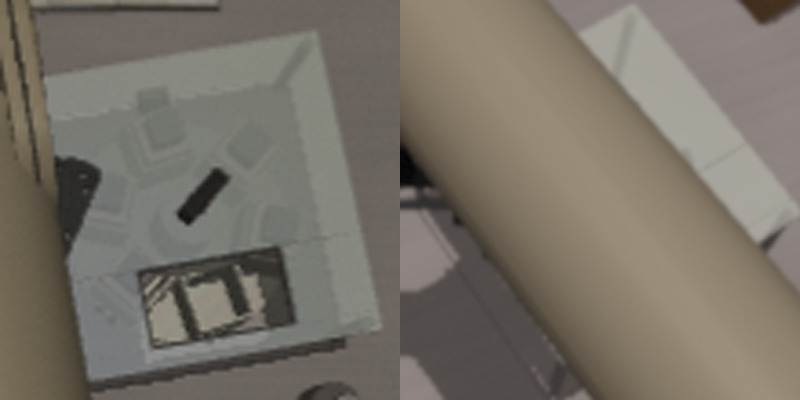

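The left crop shows the knob bar turned, at (205,195), with an empty pocket (210,305) under the window that looks slightly short of square. I'll measure the knob angle by silhouette fit.

```bash
cat > knob.py <<'E'
from h import *
from scipy.optimize import minimize
def knob(f):
    im=cv2.imread(f'pics/{f}.png').max(2).astype(np.float32);u,v=proj(f,[[.572,-.198,.2]])[0].astype(int)
    x0,y0=u-16,v-16;K=8;c=cv2.resize(im[y0:y0+32,x0:x0+32],None,fx=K,fy=K,interpolation=cv2.INTER_CUBIC)
    m=c<65;n,l,st,_=cv2.connectedComponentsWithStats(m.astype(np.uint8));m=l==l[128:140,128:140].max()
    def hull(p):
        L=np.array([(a*.025,b*.008,z) for a in(-1,1) for b in(-1,1) for z in(.172,.206)]);cs,s=np.cos(p[2]),np.sin(p[2])
        w=np.c_[L[:,0]*cs-L[:,1]*s+p[0],L[:,0]*s+L[:,1]*cs+p[1],L[:,2]];t=((proj(f,w)-[x0,y0]+.5)*K).astype(np.int32)
        k=np.zeros(c.shape,np.uint8);cv2.fillConvexPoly(k,cv2.convexHull(t),1);return k>0
    cost=lambda p:1-(hull(p)&m).sum()/(hull(p)|m).sum()
    return min((minimize(cost,[.572,-.198,a],method='Nelder-Mead',options=dict(initial_simplex=[[.572,-.198,a],[.577,-.198,a],[.572,-.193,a],[.572,-.198,a+.1]])) for a in np.arange(-1.5,1.6,.25)),key=lambda s:s.fun)
E
python3 - <<'E'
from knob import *
for f in('t0','s0','t2'):s=knob(f);print(f,s.x.round(3),round(s.fun,3))
E
```

```text
t0 [ 0.574 -0.198  0.171] 0.122
s0 [ 0.575 -0.199  0.041] 0.209
t2 [ 0.574 -0.199  2.433] 0.114
```

The knob has turned only -0.88 of -1.05 rad, so it slipped in the grip or was resisted. I'll regrip it squarely and finish the turn.

```bash
python3 - <<'E'
from plan import *
plan([([.573,-.1985,.27],down(-.709)),([.573,-.1985,.18],down(-.709),.03)])
E
```

```text
pos [[0.101, 0.184, 0.023], [0.111, 0.177, 0.024], [0.123, 0.17, 0.023], [0.133, 0.162, 0.024], [0.143, 0.153, 0.024], [-0.0, -0.0, 0.113], [-0.0, -0.0, 0.112], [-0.0, -0.0, 0.113]]
rot [[-0.0002, 0.0004, 0.0199], [-0.0001, 0.0004, 0.0198], [-0.0002, 0.0004, 0.0199], [-0.0002, 0.0004, 0.0198], [-0.0001, 0.0003, 0.0199], [-0.0, 0.0, 0.0], [-0.0, 0.0, 0.0], [-0.0, 0.0, 0.0]]
pos [[-0.0, -0.0, 0.112]]
rot [[-0.0, 0.0, 0.0]]
```

Call:
play_rows --claw '[0.5,0.5,0.5,0.5,0.5,0.5,0.5]' --delta_pos '[[0.101,0.184,0.023],[0.111,0.177,0.024],[0.123,0.17,0.023],[0.133,0.162,0.024],[0.143,0.153,0.024],[0,0,0],[0,0,0]]' --delta_rot '[[0,0,0.02],[0,0,0.02],[0,0,0.02],[0,0,0.02],[0,0,0.02],[0,0,0],[0,0,0]]'

```text
time: 14.25
ee_pos: [0.5711, -0.2071, 0.2685]
eef_rot: [0.935, -0.355, -0.003, -0.001]
ft_force: [0.8, 1.3, 1.0]
width: 0.0451
grip_force: 0.0
```

Call:
play_rows --claw '[0.5,0.5,0.5,0.5,0.5]' --delta_pos '[[0,0,0.11],[0,0,0.11],[0,0,0.11],[0,0,0.11],[0,0,0]]' --delta_rot '[[0,0,0],[0,0,0],[0,0,0],[0,0,0],[0,0,0]]'

```text
time: 14.75
ee_pos: [0.5697, -0.2037, 0.1781]
eef_rot: [0.936, -0.353, -0.005, -0.001]
ft_force: [0.2, 0.5, -0.5]
width: 0.0437
grip_force: 0.0
```

Call:
play_rows --claw '[1,1,1,1,1,1]' --delta_pos '[[0,0,0],[0,0,0],[0,0,0],[0,0,0],[0,0,0],[0,0,0]]' --delta_rot '[[0,0,0],[0,0,0],[0,0,0],[0,0,0],[0,0,0],[0,0,0]]' --squeeze 30

```text
time: 15.35
ee_pos: [0.5758, -0.2007, 0.182]
eef_rot: [0.936, -0.351, 0.001, -0.004]
ft_force: [19.3, 10.3, -6.6]
width: 0.0161
grip_force: 30.0
```

```bash
cat > st.py <<'E'
from plan import *
s=r.read_state();p,q=pose();M=q.as_matrix()
print('t',s['time'],'w',s['width'].round(4),'g',s['grip_force'],'F',s['ft_force'].round(1),'M',s['torque'].round(2),'j',s['joint_positions'].round(2));print(p.round(4),'z',M[:,2].round(3),'yaw',np.arctan2(M[1,0],M[0,0]).round(4))
E
python3 st.py
```

```text
Traceback (most recent call last):
  File "st.py", line 3, in <module>
    print('t',s['time'],'w',s['width'].round(4),'g',s['grip_force'],'F',s['ft_force'].round(1),'M',s['torque'].round(2),'j',s['joint_positions'].round(2));print(p.round(4),'z',M[:,2].round(3),'yaw',np.arctan2(M[1,0],M[0,0]).round(4))
                            ^^^^^^^^^^^^^^^^
AttributeError: 'float' object has no attribute 'round'
```

Call:
play_rows --claw '[1,1,1,1,1,1,1,1]' --delta_pos '[[0,-0.015,0],[0,-0.012,0],[0,0,0],[0,0,0],[0,0,0],[0,0,0],[0,0,0],[0,0,0]]' --delta_rot '[[0,0,0],[0,0,0],[0,0,0.01],[0,0,0.015],[0,0,0.015],[0,0,0.013],[0,0,0],[0,0,0]]'

```text
time: 16.15
ee_pos: [0.5754, -0.2004, 0.182]
eef_rot: [0.903, -0.429, -0.002, -0.001]
ft_force: [0.7, 3.3, 5.9]
width: 0.0179
grip_force: 33.4
```

```bash
sed -i "s/s\['width'\].round(4)/round(s['width'],4)/" st.py; python3 st.py
```

```text
t 16.15 w 0.0179 g 33.440556966816075 F [0.7 3.3 5.9] M [0.93 0.02 0.97] j [ 0.51  0.34 -0.31  1.54  0.1   1.28 -2.27]
[ 0.5754 -0.2004  0.182 ] z [-0.003  0.004 -1.   ] yaw -0.8875
```

A hard stop at about -0.88 rad: the bar twists in the pads with 1 N m on it. I'll turn back to station 0 and inspect the first cartridge.

Call:
play_rows --claw '[1,1,1,1,1,1,1,1]' --delta_pos '[[0,0,0],[0,0,0],[0,0,0],[0,0,0],[0,0,0],[0,0,0],[0,0,0],[0,0,0]]' --delta_rot '[[0,0,-0.03],[0,0,-0.04],[0,0,-0.04],[0,0,-0.04],[0,0,-0.04],[0,0,-0.04],[0,0,-0.04],[0,0,-0.04]]'

```text
time: 16.95
ee_pos: [0.5768, -0.1986, 0.182]
eef_rot: [0.999, 0.046, -0.0, -0.003]
ft_force: [7.7, 8.8, 1.7]
width: 0.0165
grip_force: 31.7
```

Call:
play_rows --claw '[1,1,1]' --delta_pos '[[0,0,0],[0,0,0],[0,0,0]]' --delta_rot '[[0,0,-0.024],[0,0,0],[0,0,0]]'

```text
time: 17.25
ee_pos: [0.5768, -0.1986, 0.182]
eef_rot: [0.997, 0.08, 0.0, -0.003]
ft_force: [7.0, 9.3, 1.5]
width: 0.0172
grip_force: 32.8
```

```bash
python3 st.py
```

```text
t 17.25 w 0.0172 g 32.7514038598747 F [7.  9.3 1.5] M [ 1.97 -1.57 -0.93] j [ 0.62  0.36 -0.46  1.54  0.16  1.28 -1.26]
[ 0.5768 -0.1986  0.182 ] z [-0.     0.006 -1.   ] yaw 0.1609
```

Call:
play_rows --claw '[0.5,0.5,0.5,0.5,0.5,0.5]' --delta_pos '[[0,0,0],[0,0,0],[0,0,0],[0,0,0],[0,0,-0.05],[0,0,-0.15]]' --delta_rot '[[0,0,0],[0,0,0],[0,0,0],[0,0,0],[0,0,0],[0,0,0]]'

```text
time: 17.85
ee_pos: [0.573, -0.2017, 0.2187]
eef_rot: [0.997, 0.079, -0.005, -0.003]
ft_force: [1.2, 0.0, -0.3]
width: 0.0428
grip_force: 0.0
```

Call:
play_rows --claw '[0.5,0.5,0.5,0.5,0.5,0.5,0.5,0.5]' --delta_pos '[[0,0,-0.2],[0,0,-0.1],[0,-0.2,0],[0,-0.22,0],[0,-0.22,0],[0,-0.22,0],[0,-0.22,0],[0,-0.22,0]]' --delta_rot '[[0,0,0],[0,0,0],[0,0,0],[0,0,0],[0,0,0],[0,0,0],[0,0,0],[0,0,0]]'

```text
time: 18.65
ee_pos: [0.5332, 0.0563, 0.2825]
eef_rot: [0.997, 0.079, -0.002, -0.002]
ft_force: [0.9, 0.9, 0.2]
width: 0.0432
grip_force: 0.0
```

```bash
python3 st.py; python3 - <<'E'
from knob import *
snap('top','t3');snap('side','s3')
for f in('t3','t2'):s=knob(f);print(f,s.x.round(3),round(s.fun,3))
y=.165;E=np.array([[np.cos(y),np.sin(y)],[-np.sin(y),np.cos(y)]]);D=np.array([.5735,-.199])
sq=np.array([(1,1),(1,-1),(-1,-1),(-1,1)])
# rectify at z=.146 in the dispenser frame: 1.33 px/mm
def rect(f,z,N=400,h=.15):
    g=np.linspace(h,-h,N);X,Y=np.meshgrid(g,g,indexing='ij');w=np.c_[np.c_[X.ravel(),Y.ravel()]@E+D,np.full(N*N,z)]
    m=proj(f,w).reshape(N,N,2).astype(np.float32);im=cv2.remap(cv2.imread(f'pics/{f}.png'),m[...,0],m[...,1],cv2.INTER_CUBIC)
    return cv2.convertScaleAbs(im,alpha=1.5,beta=-40)
def outl(im,th,h=.15,N=400):
    for k in range(6):
        a=np.pi+th+k*np.pi/3;c=.08*np.array([np.cos(a),np.sin(a)]);Ra=np.array([[np.cos(a),np.sin(a)],[-np.sin(a),np.cos(a)]])
        t=(sq*.015)@Ra+c;px=np.c_[(h-t[:,1])/(2*h)*N,(h-t[:,0])/(2*h)*N].astype(np.int32);cv2.polylines(im,[px],True,(0,0,255) if k==0 else (0,255,0) if k>1 else (255,0,0),1)
    return im
th=knob('t3').x[2]-.171
print(th)
t2=outl(rect('t2',.146),-.88);t3=outl(rect('t3',.146),th);s3=rect('s3',.146)
cv2.imwrite('pics/c8.png',cv2.resize(np.vstack([np.hstack([t2,t3])]),(800,400)))
a=cv2.imread('pics/s3.png');print(proj('s3',[[.4946,-.212,.146]]))
cv2.imwrite('pics/c8.png',np.hstack([t2,t3]));cv2.imwrite('pics/c9.png',s3)
E
```

```text
t 18.65 w 0.0432 g 0.0 F [0.9 0.9 0.2] M [ 0.01 -0.05 -0.03] j [ 0.37  0.16 -0.63  1.57  0.09  1.44 -1.67]
[0.5332 0.0563 0.2825] z [-0.004  0.003 -1.   ] yaw 0.1588
t3 [ 0.574 -0.199 -0.03 ] 0.131
t2 [ 0.574 -0.199  2.433] 0.114
-0.20143899928198966
[[314.59931261 172.34995244]]
```

```bash
python3 - <<'E'
import cv2,numpy as np
c=cv2.imread('pics/c8.png');s=cv2.imread('pics/c9.png');t=cv2.imread('pics/t3.png');q=cv2.imread('pics/s3.png')
lo=np.hstack([cv2.resize(t[165:225,290:353+17],(267,200),interpolation=cv2.INTER_CUBIC),cv2.resize(q[135:195,275:355],(267,200),interpolation=cv2.INTER_CUBIC),cv2.resize(s,(266,200))])
cv2.imwrite('pics/c10.png',np.vstack([c,lo]))
E
```

```text
(no output)
```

View pics/c10.png

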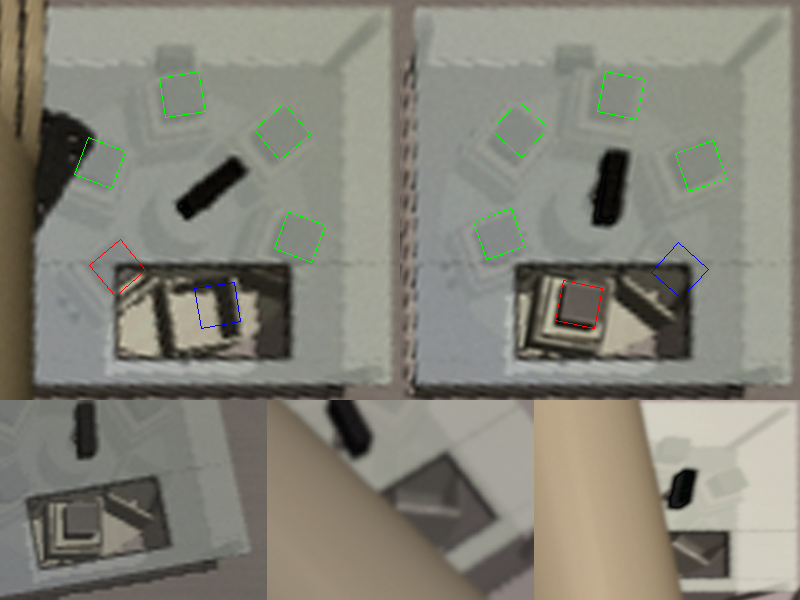

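The view shows the cartridge seated in pocket_a: its head at (580,304) matches the outline drawn for a home head. The four full heads also match the measured angles, -0.88 rad before and -0.20 rad now. So nothing is blocked. The magazine has enough friction to lag the grip both ways, and I need a firmer grip and an overshoot.

```bash
python3 - <<'E'
from plan import *
plan([([.5737,-.199,.27],down(-.03)),([.5737,-.199,.18],down(-.03),.03)])
E
```

```text
pos [[-0.002, 0.189, 0.008], [0.003, 0.188, 0.009], [0.009, 0.189, 0.008], [0.013, 0.188, 0.009], [0.02, 0.188, 0.009], [0.024, 0.187, 0.008], [0.03, 0.186, 0.01], [-0.0, 0.0, 0.15]]
rot [[-0.0003, 0.0002, 0.009], [-0.0002, 0.0001, 0.0091], [-0.0003, 0.0002, 0.009], [-0.0002, 0.0001, 0.009], [-0.0003, 0.0002, 0.0091], [-0.0002, 0.0001, 0.009], [-0.0003, 0.0002, 0.0091], [0.0, -0.0, -0.0]]
pos [[-0.0, 0.0, 0.15], [-0.0, 0.0, 0.15]]
rot [[0.0, -0.0, -0.0], [0.0, -0.0, -0.0]]
```

Call:
play_rows --claw '[0.5,0.5,0.5,0.5,0.5,0.5,0.5,0.5]' --delta_pos '[[-0.002,0.189,0.008],[0.003,0.188,0.009],[0.009,0.189,0.008],[0.013,0.188,0.009],[0.02,0.188,0.009],[0.024,0.187,0.008],[0.03,0.186,0.01],[0,0,0]]' --delta_rot '[[0,0,0.009],[0,0,0.009],[0,0,0.009],[0,0,0.009],[0,0,0.009],[0,0,0.009],[0,0,0.009],[0,0,0]]'

```text
time: 19.55
ee_pos: [0.5714, -0.2137, 0.2675]
eef_rot: [1.0, -0.024, -0.003, -0.001]
ft_force: [-1.0, -0.1, -0.2]
width: 0.0436
grip_force: 0.0
```

Call:
play_rows --claw '[0.5]' --delta_pos '[[0,0,0]]' --delta_rot '[[0,0,0]]'

```text
time: 19.65
ee_pos: [0.5723, -0.2077, 0.2683]
eef_rot: [1.0, -0.02, -0.003, -0.002]
ft_force: [-0.3, 0.5, 0.2]
width: 0.0437
grip_force: 0.0
```

```bash
python3 st.py
```

```text
t 19.65 w 0.0437 g 0.0 F [-0.3  0.5  0.2] M [ 0.08 -0.03 -0.03] j [ 0.61  0.31 -0.43  1.41  0.13  1.45 -1.43]
[ 0.5723 -0.2077  0.2683] z [-0.006  0.004 -1.   ] yaw -0.0407
```

Call:
play_rows --claw '[0.5,0.5,0.5,0.5,0.5]' --delta_pos '[[0.005,-0.03,0],[0,0,0.15],[0,0,0.15],[0,0,0.14],[0,0,0]]' --delta_rot '[[0,0,-0.003],[0,0,0],[0,0,0],[0,0,0],[0,0,0]]'

```text
time: 20.15
ee_pos: [0.5716, -0.198, 0.177]
eef_rot: [1.0, -0.013, -0.005, -0.003]
ft_force: [-0.6, 0.2, -0.1]
width: 0.0436
grip_force: 0.0
```

```bash
python3 st.py
```

```text
t 20.15 w 0.0436 g 0.0 F [-0.6  0.2 -0.1] M [ 0.01  0.03 -0.01] j [ 0.61  0.36 -0.44  1.55  0.15  1.28 -1.45]
[ 0.5716 -0.198   0.177 ] z [-0.011  0.006 -1.   ] yaw -0.0263
```

Call:
play_rows --claw '[1,1,1,1,1,1,1]' --delta_pos '[[0,0,0],[0,0,0],[0,0,0],[0,0,0],[0,0,0],[0,0,0],[0,0,0]]' --delta_rot '[[0,0,0],[0,0,0],[0,0,0],[0,0,0],[0,0,0],[0,0,0],[0,0,0]]' --squeeze 60

```text
time: 20.85
ee_pos: [0.5741, -0.1987, 0.1813]
eef_rot: [1.0, -0.014, -0.002, -0.002]
ft_force: [-1.4, 4.9, 5.7]
width: 0.0156
grip_force: 59.6
```

Call:
play_rows --claw '[1,1,1,1,1,1,1,1]' --delta_pos '[[0,0,0],[0,0,0],[0,0,0],[0,0,0],[0,0,0],[0,0,0],[0,0,0],[0,0,0]]' --delta_rot '[[0,0,0.02],[0,0,0.035],[0,0,0.04],[0,0,0.04],[0,0,0.04],[0,0,0.04],[0,0,0.035],[0,0,0.02]]'

```text
time: 21.65
ee_pos: [0.5741, -0.1992, 0.1814]
eef_rot: [0.905, -0.425, -0.002, -0.001]
ft_force: [4.2, -2.1, 1.2]
width: 0.0171
grip_force: 64.6
```

Call:
play_rows --claw '[1,1,1,1]' --delta_pos '[[0,0,0],[0,0,0],[0,0,0],[0,0,0]]' --delta_rot '[[0,0,0],[0,0,0],[0,0,0],[0,0,0]]'

```text
time: 22.05
ee_pos: [0.5742, -0.1996, 0.1813]
eef_rot: [0.906, -0.424, -0.002, -0.001]
ft_force: [0.5, 3.4, 6.2]
width: 0.0158
grip_force: 60.1
```

```bash
python3 st.py
```

```text
t 22.05 w 0.0158 g 60.08176697418094 F [0.5 3.4 6.2] M [ 0.98 -0.19 -0.6 ] j [ 0.51  0.34 -0.31  1.55  0.1   1.27 -2.26]
[ 0.5742 -0.1996  0.1813] z [-0.003  0.004 -1.   ] yaw -0.8764
```

The grip realigned during the hold (width 15.8 mm, yaw -0.876, about -1.04 rad at the joint). The lag was damping. I'll release and check.

Call:
play_rows --claw '[0.5,0.5,0.5,0.5,0.5,0.5,0.5]' --delta_pos '[[0,0,0],[0,0,0],[0,0,0],[0,0,0],[0,0,-0.05],[0,0,-0.15],[0,0,-0.2]]' --delta_rot '[[0,0,0],[0,0,0],[0,0,0],[0,0,0],[0,0,0],[0,0,0],[0,0,0]]'

```text
time: 22.75
ee_pos: [0.5728, -0.2003, 0.2601]
eef_rot: [0.905, -0.425, -0.005, -0.0]
ft_force: [-0.3, -0.5, 0.9]
width: 0.0433
grip_force: 0.0
```

Call:
play_rows --claw '[0,0,0,0,0,0,0,0]' --delta_pos '[[0,0,-0.2],[-0.12,-0.1,0],[-0.15,-0.13,0],[-0.17,-0.13,0],[-0.18,-0.13,0],[-0.18,-0.12,0],[-0.18,-0.12,0],[0,0,0]]' --delta_rot '[[0,0,0],[0,0,-0.03],[0,0,-0.03],[0,0,-0.03],[0,0,-0.03],[0,0,-0.03],[0,0,-0.03],[0,0,0]]'

```text
time: 23.55
ee_pos: [0.5004, 0.0342, 0.3031]
eef_rot: [0.989, -0.15, -0.002, -0.002]
ft_force: [-0.2, 0.5, 1.2]
width: 0.0863
grip_force: 0.0
```

```bash
python3 st.py; python3 - <<'E'
from knob import *
from plan import *
snap('top','t4');s=knob('t4');print(s.x.round(3),round(s.fun,3), (s.x[2]-.171+np.pi/2)%np.pi-np.pi/2)
G=np.array([.3883,.3708]);Y=np.pi+.086;al=np.radians(40)
def tcp(g,Q): return np.array(g)+Q.apply([0,0,.0187])
Q=down(Y,-al)
plan([([.45,.2,.3],down(1.2)),(tcp([*G,.19],down(Y)),down(Y)),(tcp([*G,.17],Q),Q)])
E
```

```text
t 23.55 w 0.0863 g 0.0 F [-0.2  0.5  1.2] M [0.02 0.01 0.01] j [ 0.35  0.06 -0.53  1.62  0.03  1.47 -2.05]
[0.5004 0.0342 0.3031] z [-0.004  0.004 -1.   ] yaw -0.3004
[ 0.574 -0.199 -0.839] 0.124 -1.0098600982595747
pos [[-0.046, -0.066, 0.002], [-0.036, -0.072, 0.001], [-0.026, -0.076, 0.002], [-0.015, -0.079, 0.001], [-0.004, -0.08, 0.001], [0.006, -0.08, 0.002], [0.018, -0.078, 0.001], [0.028, -0.076, 0.002]]
rot [[-0.0001, 0.0001, -0.0436], [-0.0001, 0.0, -0.0436], [-0.0002, 0.0001, -0.0436], [-0.0001, 0.0, -0.0436], [-0.0001, 0.0001, -0.0436], [-0.0001, 0.0, -0.0436], [-0.0002, 0.0001, -0.0436], [-0.0001, 0.0, -0.0436]]
pos [[0.038, -0.071, 0.001], [0.047, -0.065, 0.001], [0.056, -0.058, 0.002], [0.046, -0.04, 0.043], [0.05, -0.033, 0.043], [0.055, -0.026, 0.043], [0.057, -0.019, 0.042], [0.06, -0.011, 0.043]]
rot [[-0.0001, 0.0001, -0.0436], [-0.0002, 0.0001, -0.0436], [-0.0001, 0.0, -0.0435], [-0.0, 0.0, -0.043], [-0.0, 0.0, -0.0431], [-0.0, 0.0, -0.043], [-0.0, 0.0, -0.043], [-0.0, 0.0, -0.0431]]
pos [[0.06, -0.002, 0.043], [0.06, 0.006, 0.043], [0.059, 0.013, 0.043], [0.057, 0.022, 0.043], [0.053, 0.029, 0.043], [0.049, 0.036, 0.042], [0.043, 0.042, 0.043], [0.038, 0.047, 0.043]]
rot [[-0.0, 0.0, -0.043], [-0.0, 0.0, -0.043], [-0.0, 0.0, -0.043], [-0.0, 0.0, -0.0431], [-0.0, 0.0, -0.043], [-0.0, 0.0, -0.043], [-0.0, 0.0, -0.0431], [-0.0, 0.0, -0.043]]
pos [[0.03, 0.052, 0.043], [0.024, 0.056, 0.043], [0.012, 0.0, 0.016], [0.01, 0.0, 0.017], [0.007, 0.0, 0.018], [0.004, 0.0, 0.019], [0.002, 0.0, 0.02]]
rot [[-0.0, 0.0, -0.043], [-0.0, 0.0, -0.0431], [-0.0, 0.0444, 0.0], [-0.0, 0.0445, 0.0], [-0.0, 0.0444, 0.0], [-0.0, 0.0445, 0.0], [-0.0001, 0.0444, 0.0]]
```

The magazine is at -1.01 rad, within the detent and still settling. Next, the lying cartridge: approach with the tool tilted.

Call:
play_rows --claw '[0,0,0,0,0,0,0,0]' --delta_pos '[[-0.046,-0.066,0],[-0.036,-0.072,0],[-0.026,-0.076,0],[-0.015,-0.079,0],[-0.004,-0.08,0],[0.006,-0.08,0],[0.018,-0.078,0],[0.028,-0.076,0]]' --delta_rot '[[0,0,-0.0436],[0,0,-0.0436],[0,0,-0.0436],[0,0,-0.0436],[0,0,-0.0436],[0,0,-0.0436],[0,0,-0.0436],[0,0,-0.0436]]'

```text
time: 24.4
ee_pos: [0.4662, 0.151, 0.3024]
eef_rot: [0.924, 0.384, -0.002, -0.003]
ft_force: [0.3, -0.1, 0.6]
width: 0.0872
grip_force: 0.0
```

Call:
play_rows --claw '[0,0,0,0,0,0,0,0]' --delta_pos '[[0.038,-0.071,0],[0.047,-0.065,0],[0.056,-0.058,0],[0.046,-0.04,0.043],[0.05,-0.033,0.043],[0.055,-0.026,0.043],[0.057,-0.019,0.042],[0.06,-0.011,0.043]]' --delta_rot '[[0,0,-0.0436],[0,0,-0.0436],[0,0,-0.0436],[0,0,-0.043],[0,0,-0.043],[0,0,-0.043],[0,0,-0.043],[0,0,-0.043]]'

```text
time: 25.2
ee_pos: [0.432, 0.2544, 0.2598]
eef_rot: [0.592, 0.806, -0.0, -0.003]
ft_force: [-0.3, -0.6, 0.1]
width: 0.0872
grip_force: 0.0
```

Call:
play_rows --claw '[0,0,0,0,0,0,0,0]' --delta_pos '[[0.06,-0.002,0.043],[0.06,0.006,0.043],[0.059,0.013,0.043],[0.057,0.022,0.043],[0.053,0.029,0.043],[0.049,0.036,0.042],[0.043,0.042,0.043],[0.038,0.047,0.043]]' --delta_rot '[[0,0,-0.043],[0,0,-0.043],[0,0,-0.043],[0,0,-0.043],[0,0,-0.043],[0,0,-0.043],[0,0,-0.043],[0,0,-0.043]]'

```text
time: 26.0
ee_pos: [0.3996, 0.346, 0.1916]
eef_rot: [0.094, 0.996, 0.001, -0.003]
ft_force: [-0.1, -0.0, -0.1]
width: 0.0867
grip_force: 0.0
```

Call:
play_rows --claw '[0,0,0,0,0,0,0,0]' --delta_pos '[[0.03,0.052,0.043],[0.024,0.056,0.043],[0.012,0,0.016],[0.01,0,0.017],[0.007,0,0.018],[0.004,0,0.019],[0.002,0,0.02],[0,0,0]]' --delta_rot '[[0,0,-0.043],[0,0,-0.043],[0,0.0444,0],[0,0.0444,0],[0,0.0444,0],[0,0.0444,0],[0,0.0444,0],[0,0,0]]'

```text
time: 26.8
ee_pos: [0.3807, 0.3657, 0.1535]
eef_rot: [-0.034, 0.936, -0.013, -0.349]
ft_force: [0.4, -0.1, -0.9]
width: 0.0868
grip_force: 0.0
```

```bash
python3 st.py; python3 - <<'E'
from plan import *
G=np.array([.3883,.3708]);Y=np.pi+.086;al=np.radians(40)
def tcp(g,Q): return np.array(g)+Q.apply([0,0,.0187])
Q=down(Y,-al);print(tcp([*G,.17],Q),Q.as_matrix()[:,2])
plan([(tcp([*G,.08],Q),Q),(tcp([*G,.026],Q),Q,.02)])
E
```

```text
t 26.8 w 0.0868 g 0.0 F [ 0.4 -0.1 -0.9] M [ 0.11 -0.93  0.05] j [-0.07  0.83 -0.91  1.3   0.1   1.77  0.68]
[0.3807 0.3657 0.1535] z [-0.652 -0.048 -0.756] yaw -3.0688
[0.37632429 0.36976754 0.15567497] [-0.64041205 -0.05521162 -0.76604444]
pos [[-0.091, 0.007, 0.115], [-0.09, 0.008, 0.116], [-0.089, 0.007, 0.116], [-0.058, 0.0, 0.069], [-0.058, 0.0, 0.069], [-0.058, 0.0, 0.068]]
rot [[0.0008, -0.0016, -0.0011], [0.0009, -0.0016, -0.001], [0.0008, -0.0015, -0.0011], [0.0, -0.0, 0.0], [0.0, -0.0, 0.0], [0.0, -0.0, 0.0]]
```

My tilt helper had the sign reversed, since the tool leans back towards the robot. I'll fix that and lean it forward. Pointing 40° back is reachable, so no flip is needed: grip leaning 42° forward, then rotate 90° about the closing axis.

```bash
sed -i 's/\[0,-tilt,0\]/[0,tilt,0]/' plan.py; python3 - <<'E'
from plan import *
G=np.array([.3883,.3708]);Y=np.pi+.086;al=np.radians(42)
def tcp(g,Q): return np.array(g)+Q.apply([0,0,.0187])
Q=down(Y,-al);print(Q.as_matrix()[:,2])
plan([(tcp([*G,.17],Q),Q)])
E
```

```text
[ 0.66665769  0.05747432 -0.74314483]
pos [[-0.006, 0.002, -0.007], [-0.007, 0.002, -0.006], [-0.008, 0.002, -0.005], [-0.009, 0.002, -0.004], [-0.009, 0.003, -0.003], [-0.009, 0.002, -0.002], [-0.009, 0.002, -0.0], [-0.01, 0.002, 0.001]]
rot [[-0.0, -0.0418, -0.0004], [-0.0, -0.0419, -0.0004], [-0.0001, -0.0418, -0.0004], [0.0, -0.0419, -0.0004], [0.0, -0.0418, -0.0004], [-0.0, -0.0419, -0.0004], [-0.0, -0.0418, -0.0004], [-0.0001, -0.0419, -0.0004]]
pos [[-0.009, 0.002, 0.002], [-0.009, 0.002, 0.003], [-0.008, 0.002, 0.004]]
rot [[0.0, -0.0418, -0.0004], [-0.0, -0.0418, -0.0004], [-0.0, -0.0419, -0.0004]]
```

Call:
play_rows --claw '[0,0,0,0,0,0,0,0]' --delta_pos '[[-0.006,0.002,-0.007],[-0.007,0.002,-0.006],[-0.008,0.002,-0.005],[-0.009,0.002,-0.004],[-0.009,0.003,-0.003],[-0.009,0.002,-0.002],[-0.009,0.002,0],[-0.01,0.002,0.001]]' --delta_rot '[[0,-0.0418,0],[0,-0.0418,0],[0,-0.0418,0],[0,-0.0418,0],[0,-0.0418,0],[0,-0.0418,0],[0,-0.0418,0],[0,-0.0418,0]]'

```text
time: 27.6
ee_pos: [0.3936, 0.3732, 0.1631]
eef_rot: [-0.039, 0.983, 0.01, 0.179]
ft_force: [-0.3, 0.4, -0.0]
width: 0.0869
grip_force: 0.0
```

Call:
play_rows --claw '[0,0,0,0,0]' --delta_pos '[[-0.009,0.002,0.002],[-0.009,0.002,0.003],[-0.008,0.002,0.004],[0,0,0],[0,0,0]]' --delta_rot '[[0,-0.0418,0],[0,-0.0418,0],[0,-0.0418,0],[0,0,0],[0,0,0]]'

```text
time: 28.1
ee_pos: [0.3979, 0.3739, 0.162]
eef_rot: [-0.038, 0.933, 0.015, 0.356]
ft_force: [-0.2, 0.2, 0.1]
width: 0.0866
grip_force: 0.0
```

```bash
python3 st.py; cat >> plan.py <<'E'
def tcp(g,Q): return np.array(g)+Q.apply([0,0,.0187])
E
python3 - <<'E'
from plan import *
G=np.array([.3883,.3708]);Y=np.pi+.086;al=np.radians(42)
Q=down(Y,-al)
plan([(tcp([*G,.08],Q),Q),(tcp([*G,.026],Q),Q,.02)])
E
```

```text
t 28.1 w 0.0866 g 0.0 F [-0.2  0.2  0.1] M [0.02 0.66 0.03] j [-0.17  0.03 -1.07  2.17  0.96  0.88 -0.2 ]
[0.3979 0.3739 0.162 ] z [ 0.664  0.054 -0.746] yaw -3.0616
pos [[0.103, -0.004, 0.122], [0.103, -0.004, 0.122], [0.104, -0.003, 0.122], [0.06, -0.0, 0.067], [0.06, -0.0, 0.067], [0.06, -0.0, 0.067]]
rot [[-0.0003, -0.0004, -0.0005], [-0.0004, -0.0004, -0.0004], [-0.0003, -0.0004, -0.0005], [-0.0, 0.0, -0.0], [-0.0, 0.0, -0.0], [-0.0, 0.0, -0.0]]
```

Call:
play_rows --claw '[0,0,0,0]' --delta_pos '[[0.103,-0.004,0.122],[0.103,-0.004,0.122],[0.104,-0.003,0.122],[0,0,0]]' --delta_rot '[[0,0,0],[0,0,0],[0,0,0],[0,0,0]]'

```text
time: 28.5
ee_pos: [0.4007, 0.3695, 0.0614]
eef_rot: [-0.036, 0.935, 0.012, 0.353]
ft_force: [-0.3, -0.7, -0.0]
width: 0.0866
grip_force: 0.0
```

Call:
play_rows --claw '[0,0,0,0]' --delta_pos '[[0.06,0,0.067],[0.06,0,0.067],[0.058,0,0.065],[0,0,0]]' --delta_rot '[[0,0,0],[0,0,0],[0,0,0],[0,0,0]]'

```text
time: 28.9
ee_pos: [0.4018, 0.3714, 0.0121]
eef_rot: [-0.035, 0.934, 0.014, 0.356]
ft_force: [-0.5, 1.0, 0.5]
width: 0.0872
grip_force: 0.0
```

Call:
play_rows --claw '[1,1,1,1,1,1,1,1]' --delta_pos '[[0,0,0],[0,0,0],[0,0,0],[0,0,0],[0,0,0],[0,0,0],[0,0,0],[0,0,0]]' --delta_rot '[[0,0,0],[0,0,0],[0,0,0],[0,0,0],[0,0,0],[0,0,0],[0,0,0],[0,0,0]]' --squeeze 30

```text
time: 29.7
ee_pos: [0.401, 0.3724, 0.0122]
eef_rot: [-0.036, 0.933, 0.015, 0.357]
ft_force: [-1.4, -0.2, 2.6]
width: 0.044
grip_force: 29.9
```

```bash
python3 st.py
```

```text
t 29.7 w 0.044 g 29.934029792348156 F [-1.4 -0.2  2.6] M [0.2  0.46 0.04] j [-0.37  0.46 -0.93  2.25  1.51  0.99 -0.71]
[0.401  0.3724 0.0122] z [ 0.665  0.054 -0.745] yaw -3.0654
```

```bash
python3 - <<'E'
from plan import *
p,q=pose();G=p-q.apply([0,0,.0187])
Y=np.pi+.086;Q2=down(Y,np.radians(48))
print(np.degrees((q.inv()*Q2).magnitude()))
G2=np.array([.404,.33,.18])
e=plan([(p+[0,0,.16],q),(tcp(G2,Q2),Q2)])
E
```

```text
89.83032777998157
pos [[-0.133, 0.0, -0.149], [-0.134, 0.001, -0.149], [-0.133, 0.0, -0.149], [-0.134, 0.001, -0.149], [0.006, -0.018, -0.003], [0.006, -0.018, -0.001], [0.006, -0.017, -0.001], [0.006, -0.018, -0.0]]
rot [[0.0, 0.0, 0.0], [0.0, 0.0, 0.0], [0.0, 0.0, 0.0], [0.0, 0.0, 0.0], [0.0001, 0.0416, -0.0002], [0.0001, 0.0416, -0.0002], [0.0001, 0.0416, -0.0003], [0.0, 0.0415, -0.0002]]
pos [[0.007, -0.018, 0.0], [0.006, -0.018, 0.002], [0.006, -0.017, 0.002], [0.005, -0.018, 0.003], [0.006, -0.018, 0.004], [0.004, -0.017, 0.004], [0.004, -0.018, 0.005], [0.003, -0.018, 0.006]]
rot [[0.0001, 0.0416, -0.0002], [0.0001, 0.0416, -0.0002], [0.0001, 0.0416, -0.0002], [0.0001, 0.0416, -0.0003], [0.0001, 0.0416, -0.0002], [0.0, 0.0416, -0.0002], [0.0001, 0.0416, -0.0002], [0.0001, 0.0415, -0.0002]]
```

Call:
play_rows --claw '[1,1,1,1,1,1,1,1]' --delta_pos '[[-0.133,0,-0.149],[-0.134,0,-0.149],[-0.133,0,-0.149],[-0.134,0,-0.149],[0.006,-0.018,-0.003],[0.006,-0.018,-0.001],[0.006,-0.017,-0.001],[0.006,-0.018,0]]' --delta_rot '[[0,0,0],[0,0,0],[0,0,0],[0,0,0],[0,0.0416,0],[0,0.0416,0],[0,0.0416,0],[0,0.0416,0]]'

```text
time: 30.5
ee_pos: [0.3976, 0.357, 0.1709]
eef_rot: [-0.039, 0.993, 0.005, 0.108]
ft_force: [-0.3, 0.8, -1.6]
width: 0.0438
grip_force: 29.9
```

Call:
play_rows --claw '[1,1,1,1,1,1,1,1]' --delta_pos '[[0.007,-0.018,0],[0.006,-0.018,0.002],[0.006,-0.017,0.002],[0.005,-0.018,0.003],[0.006,-0.018,0.004],[0.004,-0.017,0.004],[0.004,-0.018,0.005],[0.003,-0.018,0.006]]' --delta_rot '[[0,0.0416,0],[0,0.0416,0],[0,0.0416,0],[0,0.0416,0],[0,0.0416,0],[0,0.0416,0],[0,0.0416,0],[0,0.0416,0]]'

```text
time: 31.3
ee_pos: [0.3909, 0.3276, 0.1663]
eef_rot: [-0.035, 0.914, -0.015, -0.403]
ft_force: [0.3, 0.6, -0.9]
width: 0.0439
grip_force: 29.9
```

Call:
play_rows --claw '[1,1,1]' --delta_pos '[[0,0,0],[0,0,0],[0,0,0]]' --delta_rot '[[0,0,0],[0,0,0],[0,0,0]]'

```text
time: 31.6
ee_pos: [0.3898, 0.3288, 0.1679]
eef_rot: [-0.036, 0.916, -0.015, -0.399]
ft_force: [-1.0, 0.7, -1.4]
width: 0.044
grip_force: 29.9
```

```bash
python3 st.py; python3 - <<'E'
from plan import *
p,q=pose();print('grasp pt',p-q.apply([0,0,.0187]))
Y=np.pi+.086;Q2=down(Y,np.radians(48));print(np.degrees((q.inv()*Q2).as_rotvec()))
plan([(tcp([.404,.33,.105],Q2),Q2),(tcp([.404,.33,.078],Q2),Q2,.014)])
E
```

```text
t 31.6 w 0.044 g 29.937266395281767 F [-1.   0.7 -1.4] M [ 0.23 -1.17 -0.02] j [-0.04  0.86 -0.87  1.26  0.05  1.87  0.74]
[0.3898 0.3288 0.1679] z [-0.729 -0.056 -0.682] yaw -3.0619
grasp pt [0.40347222 0.32985654 0.18068832]
[ 0.38379215  0.97940764 -0.24480871]
pos [[-0.139, -0.0, 0.128], [-0.139, -0.001, 0.127], [-0.05, 0.0, 0.045], [-0.05, 0.0, 0.045]]
rot [[0.0011, 0.0027, -0.0007], [0.001, 0.0027, -0.0007], [0.0, 0.0, 0.0], [0.0, 0.0, 0.0]]
```

Call:
play_rows --claw '[1,1,1,1,1,1]' --delta_pos '[[-0.139,0,0.128],[-0.139,0,0.127],[-0.05,0,0.045],[-0.05,0,0.045],[0,0,0],[0,0,0]]' --delta_rot '[[0.001,0.0027,0],[0.001,0.0027,0],[0,0,0],[0,0,0],[0,0,0],[0,0,0]]'

```text
time: 32.2
ee_pos: [0.3906, 0.3283, 0.0659]
eef_rot: [-0.037, 0.912, -0.018, -0.407]
ft_force: [0.8, 0.2, -2.0]
width: 0.0441
grip_force: 29.9
```

```bash
python3 st.py
```

```text
t 32.2 w 0.0441 g 29.937122790142894 F [ 0.8  0.2 -2. ] M [ 0.23 -1.25 -0.04] j [-0.07  0.98 -0.82  1.29  0.12  1.76  0.78]
[0.3906 0.3283 0.0659] z [-0.742 -0.062 -0.667] yaw -3.0636
```

Call:
play_rows --claw '[1,1,0.4,0.2,0,0,0,0]' --delta_pos '[[-0.009,0,0.008],[0,0,0],[0,0,0],[0,0,0],[0,0,0],[0,0,0],[0,0,0],[0,0,0]]' --delta_rot '[[0,0,0],[0,0,0],[0,0,0],[0,0,0],[0,0,0],[0,0,0],[0,0,0],[0,0,0]]'

```text
time: 33.0
ee_pos: [0.3902, 0.3277, 0.0619]
eef_rot: [-0.036, 0.912, -0.018, -0.408]
ft_force: [0.8, 0.0, 0.1]
width: 0.0823
grip_force: 0.0
```

Call:
play_rows --claw '[0,0,0,0,0,0,0]' --delta_pos '[[0,0,-0.1],[0,0,-0.15],[0,0,-0.2],[0,0,-0.2],[0,0,-0.2],[0,0,-0.2],[0,0,0]]' --delta_rot '[[0,0,0],[0,0,0],[0,0,0],[0,0,0],[0,0,0],[0,0,0],[0,0,0]]'

```text
time: 33.7
ee_pos: [0.5048, 0.3317, 0.1642]
eef_rot: [-0.025, 0.917, -0.012, -0.398]
ft_force: [0.7, 0.4, 0.4]
width: 0.087
grip_force: 0.0
```

```bash
python3 st.py; python3 - <<'E'
from h import *
# is it upright? light/grey segmentation near (.40,.33), unproject at body-top height
for n,f in(('top','t5'),('side','s5')):
    snap(n,f);im=cv2.imread(f'pics/{f}.png')
    for z in(.04,.096):
        u,v=proj(f,[[.400,.33,z]])[0];print(f,z,u.round(1),v.round(1))
    u,v=proj(f,[[.40,.33,.1]])[0].astype(int)
    g=im[v-17:v+18,u-17:u+18].mean(2).astype(int)
    print('\n'.join(' '.join('%3d'%x for x in row[::1]) for row in g[::1]) if f=='t5' else '')
E
```

```text
t 33.7 w 0.087 g 0.0 F [0.7 0.4 0.4] M [ 0.12 -0.98  0.01] j [-0.32  0.96 -0.37  0.87 -0.13  2.05  0.96]
[0.5048 0.3317 0.1642] z [-0.73  -0.042 -0.682] yaw -3.0886
t5 0.04 161.5 231.7
t5 0.096 156.9 231.0
105 104 105 106 104 105 105 106 106 106 107 107 104 106 107 105 107 105 106 106 106 106 105 105 105 105 105 104 105 104 103 104 104  73  62
106 106 106 105 106 106 105 107 107 108 106 107 107 106 107 106 106 105 106 107 107 106 106 105 106 106 106 106 106 106 106 106 106  89  66
106 105 106 107 106 106 107 106 107 106 107 106 107 105 107 106 104 106 106 105 105 106 106 106 107 106 106 105 106 106 105 106 106 107  73
104 104 103 103 103 105 105 105 105 106 106 106 106 106 105 105 106 105 107 105 105 105 105 105 103 104 105 104 104 105 103 103 105 104  86
105 106 106 106 106 106 106 106 106 107 105 108 107 107 107 107 105 105 106 105 106 106 106 105 105 105 103 102 103 102 104 103 104 102  78
105 106 106 107 107 108 105 107 107 106 107 107 107 107 106 106 106 108 105 106 106 106 106 105 106 105 104 105 106 104 104 104 105 103 103
104 105 105 107 106 106 107 107 106 106 106 107 107 10
[... 3346 characters left out ...]
105 105 106 105 106 105 107 107 105 107 106 106 106 106 106 106 106 106 105 106 107 105 106 105 106
105 105 105 105 106 106 106 106 107 106 107 107 107 106 108 107 107 107 109 108 108 107 106 108 108 108 107 108 107 106 106 105 105 105 105
105 104 105 104 105 106 106 106 106 107 106 107 107 108 108 109 108 109 109 107 109 107 107 108 108 108 107 107 107 106 108 106 106 107 105
105 105 104 104 105 107 107 105 106 107 108 107 107 107 107 108 108 108 109 109 108 109 109 108 108 109 107 107 107 108 108 106 108 108 109
105 103 105 105 104 105 106 105 106 105 106 106 107 107 107 107 108 107 108 108 107 107 107 107 106 109 106 107 107 107 106 107 107 108 109
s5 0.04 141.7 291.3
s5 0.096 136.1 289.4
```

The printed patch shows the cartridge standing upright: grey head at columns 11-19, white rim at columns 12-24, shadow to the right. Next is a regrasp from above.

```bash
python3 - <<'E'
from plan import *
u,v=proj('t5',[[.40,.33,.1]])[0].astype(int)
h=at('t5',[(u-17+14.8,v-17+17.2)],[.13]);b=at('t5',[(u-17+18.2,v-17+18.2)],[.096]);print(h.round(4),b.round(4))
B=at('t5',[(u-17+11.8,v-17+24),(u-17+24.6,v-17+23.6),(u-17+23.7,v-17+11.6)],[.096]*3);print(B.round(4).tolist())
c=(h[0]+b[0])/2;Y=np.pi+.086
plan([([.46,.325,.23],down(Y)),([c[0],c[1],.2],down(Y)),])
print(c)
E
```

```text
[[0.4011 0.3302 0.13  ]] [[0.3993 0.3288 0.096 ]]
[[0.3797, 0.3503, 0.096], [0.381, 0.3062, 0.096], [0.4217, 0.3105, 0.096]]
pos [[0.065, -0.005, -0.012], [0.062, -0.006, -0.021], [0.059, -0.005, -0.03], [0.055, -0.005, -0.037], [0.049, -0.004, -0.044], [0.042, -0.005, -0.051], [0.148, 0.024, 0.075], [0.148, 0.024, 0.075]]
rot [[0.0006, -0.0438, -0.0012], [0.0006, -0.0439, -0.0012], [0.0006, -0.0438, -0.0013], [0.0007, -0.0438, -0.0012], [0.0006, -0.0439, -0.0012], [0.0006, -0.0438, -0.0012], [0.0, 0.0, -0.0], [0.0, 0.0, -0.0]]
[0.40018819 0.32950941 0.113     ]
```

Call:
play_rows --claw '[0,0,0,0,0,0,0,0]' --delta_pos '[[0.065,-0.005,-0.012],[0.062,-0.006,-0.021],[0.059,-0.005,-0.03],[0.055,-0.005,-0.037],[0.049,-0.004,-0.044],[0.042,-0.005,-0.051],[0,0,0],[0,0,0]]' --delta_rot '[[0.0006,-0.0438,-0.001],[0.0006,-0.0438,-0.001],[0.0006,-0.0438,-0.001],[0.0006,-0.0438,-0.001],[0.0006,-0.0438,-0.001],[0.0006,-0.0438,-0.001],[0,0,0],[0,0,0]]'

```text
time: 34.6
ee_pos: [0.4582, 0.3262, 0.23]
eef_rot: [-0.043, 0.999, -0.001, -0.001]
ft_force: [0.5, 0.2, -0.6]
width: 0.0868
grip_force: 0.0
```

Call:
play_rows --claw '[0,0,0,0,0]' --delta_pos '[[0.148,0.024,0.05],[0.14,0.024,0.05],[0,0,0],[0,0,0],[0,0,0]]' --delta_rot '[[0,0,0],[0,0,0],[0,0,0],[0,0,0],[0,0,0]]'

```text
time: 35.1
ee_pos: [0.4032, 0.3297, 0.2096]
eef_rot: [-0.04, 0.999, -0.0, -0.001]
ft_force: [-0.0, 0.4, 0.4]
width: 0.0871
grip_force: 0.0
```

```bash
python3 st.py; python3 - <<'E'
from plan import *
Y=np.pi+.086
plan([([.4,.3295,.15],down(Y)),([.4,.3295,.105],down(Y),.025),])
E
```

```text
t 35.1 w 0.0871 g 0.0 F [-0.   0.4  0.4] M [ 0.12 -0.21 -0.03] j [-0.35  0.14 -0.46  1.73  0.07  1.28  0.83]
[0.4032 0.3297 0.2096] z [-0.003 -0.    -1.   ] yaw -3.0609
pos [[0.008, 0.0, 0.149], [0.007, 0.001, 0.149], [0.0, -0.0, 0.112], [0.0, -0.0, 0.113]]
rot [[-0.0, -0.0004, -0.0008], [-0.0001, -0.0004, -0.0009], [0.0, -0.0, 0.0], [0.0, -0.0, 0.0]]
```

Call:
play_rows --claw '[0,0,0,0,0,0.5,1,1]' --delta_pos '[[0.008,0,0.149],[0.007,0,0.149],[0,0,0.112],[0,0,0.11],[0,0,0],[0,0,0],[0,0,0],[0,0,0]]' --delta_rot '[[0,0,-0.0008],[0,0,-0.0008],[0,0,0],[0,0,0],[0,0,0],[0,0,0],[0,0,0],[0,0,0]]' --squeeze 25

```text
time: 35.9
ee_pos: [0.4, 0.3299, 0.1074]
eef_rot: [-0.043, 0.999, 0.001, 0.0]
ft_force: [0.5, -0.1, -1.1]
width: 0.0707
grip_force: 0.0
```

Call:
play_rows --claw '[1,1,1,1,1,1,1,1]' --delta_pos '[[0,0,0],[0,0,0],[0,0,0],[0,0,0],[0,0,0],[0,0,0],[0,0,0],[0,0,0]]' --delta_rot '[[0,0,0],[0,0,0],[0,0,0],[0,0,0],[0,0,0],[0,0,0],[0,0,0],[0,0,0]]'

```text
time: 36.7
ee_pos: [0.3992, 0.3295, 0.1063]
eef_rot: [-0.043, 0.999, 0.0, -0.001]
ft_force: [-0.6, -0.4, 0.1]
width: 0.03
grip_force: 25.0
```

```bash
python3 st.py; python3 - <<'E'
from plan import *
p,q=pose();Y=np.pi+.165
plan([(p+[0,0,.21],q),([.44,0.02,.317],down(Y)),([.4947,-.2122,.317],down(Y))])
E
```

```text
t 36.7 w 0.03 g 24.99544274993241 F [-0.6 -0.4  0.1] M [ 0.1  -0.07 -0.01] j [-0.36  0.23 -0.46  1.86  0.12  1.07  0.79]
[0.3992 0.3295 0.1063] z [-0.001  0.    -1.   ] yaw -3.0553
pos [[0.0, 0.0, -0.21], [0.0, 0.0, -0.21], [0.001, 0.0, -0.21], [-0.0, 0.0, -0.21], [0.0, 0.0, -0.21], [-0.009, -0.195, -0.001], [-0.007, -0.195, -0.0], [-0.004, -0.195, -0.001]]
rot [[0.0, 0.0, 0.0], [0.0, 0.0, 0.0], [0.0, 0.0, 0.0], [0.0, 0.0, 0.0], [0.0, 0.0, 0.0], [0.0, -0.0, -0.0031], [0.0, -0.0001, -0.0032], [0.0, -0.0, -0.0031]]
pos [[-0.003, -0.195, -0.0], [-0.001, -0.195, -0.001], [0.001, -0.195, -0.0], [0.002, -0.195, -0.001], [0.005, -0.195, 0.0], [-0.013, -0.198, 0.0], [-0.013, -0.199, 0.0], [-0.013, -0.198, 0.0]]
rot [[0.0001, -0.0001, -0.0031], [-0.0, -0.0, -0.0032], [-0.0, -0.0001, -0.0031], [-0.0, -0.0, -0.0031], [0.0, -0.0001, -0.0032], [0.0, 0.0, 0.0], [0.0, 0.0, 0.0], [0.0, 0.0, 0.0]]
pos [[-0.014, -0.198, 0.0], [-0.013, -0.199, 0.0], [-0.013, -0.198, 0.0]]
rot [[0.0, 0.0, 0.0], [0.0, 0.0, 0.0], [0.0, 0.0, 0.0]]
```

Call:
play_rows --claw '[1,1,1,1,1,1,1,1]' --delta_pos '[[0,0,-0.1],[0,0,-0.21],[0,0,-0.21],[0,0,-0.21],[0,0,-0.21],[0,0,-0.11],[-0.009,-0.195,0],[-0.007,-0.195,0]]' --delta_rot '[[0,0,0],[0,0,0],[0,0,0],[0,0,0],[0,0,0],[0,0,0],[0,0,-0.0031],[0,0,-0.0031]]'

```text
time: 37.5
ee_pos: [0.4096, 0.2519, 0.3165]
eef_rot: [-0.054, 0.999, 0.0, -0.0]
ft_force: [1.0, -0.8, -2.0]
width: 0.03
grip_force: 25.0
```

Call:
play_rows --claw '[1,1,1,1,1,1,1,1]' --delta_pos '[[-0.004,-0.195,0],[-0.003,-0.195,0],[-0.001,-0.195,0],[0.001,-0.195,0],[0.002,-0.195,0],[0.005,-0.195,0],[-0.013,-0.198,0],[-0.013,-0.199,0]]' --delta_rot '[[0,0,-0.0031],[0,0,-0.0031],[0,0,-0.0031],[0,0,-0.0031],[0,0,-0.0031],[0,0,-0.0031],[0,0,0],[0,0,0]]'

```text
time: 38.3
ee_pos: [0.458, -0.0591, 0.316]
eef_rot: [-0.082, 0.997, 0.0, -0.001]
ft_force: [1.0, 1.2, -1.1]
width: 0.0296
grip_force: 25.0
```

Call:
play_rows --claw '[1,1,1,1,1,1,1]' --delta_pos '[[-0.013,-0.198,0],[-0.014,-0.198,0],[-0.013,-0.199,0],[-0.013,-0.198,0],[0,0,0],[0,0,0],[0,0,0]]' --delta_rot '[[0,0,0],[0,0,0],[0,0,0],[0,0,0],[0,0,0],[0,0,0],[0,0,0]]'

```text
time: 39.0
ee_pos: [0.4946, -0.2112, 0.3158]
eef_rot: [-0.083, 0.997, 0.0, -0.001]
ft_force: [0.3, 1.6, -1.2]
width: 0.0296
grip_force: 25.0
```

```bash
python3 st.py; python3 - <<'E'
from plan import *
from knob import knob
Y=np.pi+.165
s=knob('t5');print('magazine',(s.x[2]-.171+np.pi/2)%np.pi-np.pi/2,s.fun)
plan([([.4947,-.2122,.205],down(Y),.022)])
E
```

```text
t 39.0 w 0.0296 g 24.996207996737212 F [ 0.3  1.6 -1.2] M [ 0.08 -0.11 -0.03] j [ 0.2   0.1   0.13  1.54 -0.01  1.5   2.07]
[ 0.4946 -0.2112  0.3158] z [-0.002  0.001 -1.   ] yaw -2.9762
magazine -1.0180394990953288 0.1380009355995634
pos [[-0.0, -0.001, 0.092], [-0.0, -0.001, 0.093], [-0.0, -0.001, 0.092], [-0.0, -0.001, 0.092], [-0.0, -0.001, 0.093], [0.0, -0.0, 0.092]]
rot [[0.0001, -0.0001, 0.0], [0.0, -0.0001, 0.0], [0.0001, -0.0, 0.0001], [0.0, -0.0001, -0.0], [0.0001, -0.0001, 0.0], [0.0, -0.0001, 0.0]]
```

Call:
play_rows --claw '[1,1,1,1,1,1,1,1]' --delta_pos '[[0,-0.006,0.09],[0,-0.005,0.1],[0,0,0.1],[0,0,0.1],[0,0,0.1],[0,0,0.04],[0,0,0.02],[0,0,0]]' --delta_rot '[[0,0,0],[0,0,0],[0,0,0],[0,0,0],[0,0,0],[0,0,0],[0,0,0],[0,0,0]]'

```text
time: 39.8
ee_pos: [0.495, -0.214, 0.2064]
eef_rot: [-0.082, 0.997, 0.0, -0.0]
ft_force: [0.2, 0.9, -1.0]
width: 0.0301
grip_force: 25.0
```

Call:
play_rows --claw '[1,1,1,1,1]' --delta_pos '[[0,0,0.03],[0,0,0.04],[0,0,0.04],[0,0,0.04],[0,0,0]]' --delta_rot '[[0,0,0],[0,0,0],[0,0,0],[0,0,0],[0,0,0]]'

```text
time: 40.3
ee_pos: [0.494, -0.2142, 0.1745]
eef_rot: [-0.082, 0.997, 0.001, -0.002]
ft_force: [0.3, -0.4, -1.2]
width: 0.0297
grip_force: 25.0
```

```bash
python3 st.py
```

```text
t 40.3 w 0.0297 g 24.9960387381725 F [ 0.3 -0.4 -1.2] M [ 0.14 -0.16  0.  ] j [ 0.21  0.17  0.13  1.76 -0.02  1.21  2.08]
[ 0.494  -0.2142  0.1745] z [-0.003  0.001 -1.   ] yaw -2.9775
```

Call:
play_rows --claw '[1,1,1,1,1,1,1,1]' --delta_pos '[[0,0,0.04],[0,0,0.04],[0,0,0.04],[0,0,0.04],[0,0,0.04],[0,0,0.035],[0,0,0.02],[0,0,0]]' --delta_rot '[[0,0,0],[0,0,0],[0,0,0],[0,0,0],[0,0,0],[0,0,0],[0,0,0],[0,0,0]]'

```text
time: 41.1
ee_pos: [0.4944, -0.2144, 0.1244]
eef_rot: [-0.082, 0.997, 0.0, -0.001]
ft_force: [-0.4, 1.1, -2.2]
width: 0.0297
grip_force: 25.0
```

```bash
python3 st.py
```

```text
t 41.1 w 0.0297 g 24.99493210343644 F [-0.4  1.1 -2.2] M [ 0.21 -0.05  0.04] j [ 0.21  0.22  0.13  1.82 -0.03  1.11  2.08]
[ 0.4944 -0.2144  0.1244] z [-0.002  0.    -1.   ] yaw -2.9776
```

Essentially home with no contact force. I'll release, retreat and verify numerically.

Call:
play_rows --claw '[1,0.5,0.5,0.5,0.5,0.5,0.5,0.5]' --delta_pos '[[0,0,0.008],[0,0,0],[0,0,0],[0,0,0],[0,0,0],[0,0,-0.05],[0,0,-0.1],[0,0,-0.15]]' --delta_rot '[[0,0,0],[0,0,0],[0,0,0],[0,0,0],[0,0,0],[0,0,0],[0,0,0],[0,0,0]]'

```text
time: 41.9
ee_pos: [0.494, -0.2141, 0.1837]
eef_rot: [-0.082, 0.997, 0.001, -0.002]
ft_force: [1.2, -0.1, -0.2]
width: 0.0433
grip_force: 0.0
```

Call:
play_rows --claw '[0.5,0.5,0.5,0.5,0.5,0.5,0.5,0.5]' --delta_pos '[[0,0,-0.2],[0,0,-0.2],[0,0,-0.1],[0,0.2,0],[0,0.22,0],[0,0.22,0],[0,0.22,0],[0,0.22,0]]' --delta_rot '[[0,0,0],[0,0,0],[0,0,0],[0,0,0],[0,0,0],[0,0,0],[0,0,0],[0,0,0]]'

```text
time: 42.7
ee_pos: [0.459, 0.0003, 0.2846]
eef_rot: [-0.082, 0.997, -0.0, 0.0]
ft_force: [0.6, 1.0, -0.4]
width: 0.0434
grip_force: 0.0
```

Call:
play_rows --claw '[0.5,0.5,0.5,0.5]' --delta_pos '[[0,0.2,0],[0,0.15,0],[0,0,0],[0,0,0]]' --delta_rot '[[0,0,0],[0,0,0],[0,0,0],[0,0,0]]'

```text
time: 43.1
ee_pos: [0.4482, 0.0678, 0.2843]
eef_rot: [-0.083, 0.997, -0.0, -0.0]
ft_force: [-0.2, -0.5, -0.5]
width: 0.0438
grip_force: 0.0
```

```bash
python3 st.py; python3 - <<'E'
from knob import *
snap('top','t6');s=knob('t6');print('magazine',(s.x[2]-.171+np.pi/2)%np.pi-np.pi/2,s.fun)
# head of pocket_b cartridge: dispenser-frame rectified patch at z=.146, 3 mm grid, x from -.11 (near) to -.05, y +-.036
y=.165;E=np.array([[np.cos(y),np.sin(y)],[-np.sin(y),np.cos(y)]]);D=np.array([.5735,-.199])
X,Yg=np.meshgrid(np.arange(-.05,-.116,-.003),np.arange(.04,-.041,-.003),indexing='ij')
m=proj('t6',np.c_[np.c_[X.ravel(),Yg.ravel()]@E+D,np.full(X.size,.146)]).reshape(*X.shape,2).astype(np.float32)
g=cv2.remap(cv2.imread('pics/t6.png').mean(2).astype(np.float32),m[...,0],m[...,1],cv2.INTER_LINEAR).astype(int)
print('y',(Yg[0]*1e3).astype(int))
for a,row in zip(X[:,0],g):print('%4d'%round(a*1e3),' '.join('%3d'%x for x in row))
# jar / shaker / can unchanged?
a,b=[cv2.imread(f'pics/{f}.png').astype(int) for f in('t0','t6')]
for n,P in(('jar',[.482,-.461,.1]),('shaker',[.392,-.321,.12]),('can',[.608,.332,.1])):
    u,v=proj('t0',[P])[0].astype(int);print(n,np.abs(a-b)[v-14:v+15,u-14:u+15].mean().round(1))
E
```

```text
t 43.1 w 0.0438 g 0.0 F [-0.2 -0.5 -0.5] M [ 0.11 -0.13  0.02] j [-0.08 -0.07 -0.16  1.78 -0.01  1.43  1.5 ]
[0.4482 0.0678 0.2843] z [-0. -0. -1.] yaw -2.9764
magazine -1.0100331991326774 0.12929292929292935
y [ 40  37  33  30  27  24  21  18  15  12   9   6   3   0  -2  -5  -8 -11
 -14 -17 -20 -23 -26 -29 -32 -35 -38]
 -50  59  59  55  63  70  63  58  58  53  55  63  66  62  60  53  48  59  65  61  55  54  51  53  63  57  56  58
 -53  58  67  70  68  67  60  58  67  71  67  66  63  61  65  70  69  67  64  56  47  48  56  58  56  49  51  63
 -56  66  70  72  72  72  71  71  72  73  72  72  72  72  72  72  74  75  71  64  52  47  53  58  59  58  54  54
 -59  71  72  83  87  79  75  73  72  91  97  97  91  79  66  73  90 100  91  78  77  75  57  54  60  66  64  54
 -62  62  65  90  96  81  88 117 127 124 121 120 129 131 107  93 102 115 119 112  94  72  53  51  56  68  88  95
 -65  54  57  84  93  61  80 123 136 121 104  94  95  98  95  91  94  96  97  94  82  64  50  50  51  52  59  74
 -68  50  57  83 104  50  80 129 131  91  67  71  86  87  87  86  86  86  85  86  82  66  51  49  50
[... 1034 characters left out ...]
  50  59  87  89  62  78 121 139 126 116 138 133 119 114 123 133 137 137 133 130 127 135 135 135 136 137 132
-101  49  60  87 103  55  69 103 113 118 130 143 138 125 111 112 123 132 128 125 126 129 135 136 137 136 135 119
-104  49  61  92 110  52  58  72  69  67  63  68  78  80  70  64  60  60  72  87 112 130 135 135 135 133 127 110
-107  50  60  89 102  85  89  90  78  81  89  91  94  90  78  73  83  88  87  96 114 129 132 127 124 123 119 113
-110  52  53  72  88  86  92 108 112 106  94  91  92 101 102  98  91  86  83 101 128 126 111 116 117 117 116 110
-113  58  52  53  63  65  64  60  57  58  62  65  64  62  56  54  66  79  83  90 111 124 115 116 115 116 116 108
jar 1.1
shaker 1.0
can 1.0
```

Both cartridges are in and the bystanders are unmoved. The head in the window shows upright at the home height. The magazine reads -1.01 rad though, only just within 0.05 of the station, so I'll nudge the knob the last 0.04 rad.

```bash
python3 - <<'E'
from plan import *
plan([([.5737,-.199,.28],down(-.87+np.pi)),([.5737,-.199,.18],down(-.87+np.pi),.03)])
E
```

```text
pos [[-0.05, -0.177, 0.003], [-0.073, -0.169, 0.002], [-0.094, -0.158, 0.003], [-0.113, -0.144, 0.002], [-0.131, -0.129, 0.003], [-0.146, -0.111, 0.002], [-0.16, -0.091, 0.003], [-0.17, -0.07, 0.002]]
rot [[-0.0, -0.0, 0.0411], [-0.0, -0.0, 0.0411], [-0.0, -0.0, 0.0412], [-0.0001, -0.0, 0.0411], [0.0, -0.0001, 0.0411], [0.0, 0.0, 0.0411], [-0.0, 0.0, 0.0411], [-0.0, -0.0, 0.0411]]
pos [[-0.0, 0.0, 0.125], [-0.0, 0.0, 0.125], [-0.0, 0.0, 0.125], [-0.0, 0.0, 0.125]]
rot [[-0.0, -0.0, 0.0], [-0.0, -0.0, 0.0], [-0.0, -0.0, 0.0], [-0.0, -0.0, 0.0]]
```

Call:
play_rows --claw '[0.5,0.5,0.5,0.5,0.5,0.5,0.5,0.5]' --delta_pos '[[-0.05,-0.177,0],[-0.073,-0.169,0],[-0.094,-0.158,0],[-0.113,-0.144,0],[-0.131,-0.129,0],[-0.146,-0.111,0],[-0.16,-0.091,0],[-0.17,-0.07,0]]' --delta_rot '[[0,0,0.0411],[0,0,0.0411],[0,0,0.0411],[0,0,0.0411],[0,0,0.0411],[0,0,0.0411],[0,0,0.0411],[0,0,0.0411]]'

```text
time: 43.95
ee_pos: [0.5736, -0.2015, 0.2836]
eef_rot: [0.424, 0.905, -0.001, -0.0]
ft_force: [0.9, -0.2, 0.6]
width: 0.0435
grip_force: 0.0
```

Call:
play_rows --claw '[0.5,0.5,0.5]' --delta_pos '[[0,0,0],[0,0,0],[0,0,0]]' --delta_rot '[[0,0,0],[0,0,0],[0,0,0]]'

```text
time: 44.25
ee_pos: [0.5735, -0.1978, 0.2835]
eef_rot: [0.42, 0.907, -0.0, -0.001]
ft_force: [0.5, 0.8, -0.3]
width: 0.0436
grip_force: 0.0
```

```bash
python3 st.py;python3 - <<'E'
from plan import *
plan([([.5737,-.199,.275],down(-.88+np.pi))])
E
```

```text
t 44.25 w 0.0436 g 0.0 F [ 0.5  0.8 -0.3] M [ 0.02 -0.13 -0.02] j [ 0.16  0.27  0.12  1.42 -0.03  1.46  0.98]
[ 0.5735 -0.1978  0.2835] z [-0.001  0.    -1.   ] yaw 2.2738
pos [[-0.005, -0.003, 0.043]]
rot [[-0.0002, -0.0004, 0.0039]]
```

Call:
play_rows --claw '[0.5,0.5,0.5,0.5,0.5,0.5]' --delta_pos '[[-0.004,-0.003,0.05],[0,0,0.12],[0,0,0.12],[0,0,0.12],[0,0,0.1],[0,0,0]]' --delta_rot '[[0,0,0.003],[0,0,0],[0,0,0],[0,0,0],[0,0,0],[0,0,0]]'

```text
time: 44.85
ee_pos: [0.5718, -0.1978, 0.1782]
eef_rot: [0.425, 0.905, -0.001, -0.003]
ft_force: [0.1, 1.1, 0.4]
width: 0.0434
grip_force: 0.0
```

Call:
play_rows --claw '[1,1,1,1,1,1,1]' --delta_pos '[[0,0,0],[0,0,0],[0,0,0],[0,0,0],[0,0,0],[0,0,0],[0,0,0]]' --delta_rot '[[0,0,0],[0,0,0],[0,0,0],[0,0,0],[0,0,0],[0,0,0],[0,0,0]]' --squeeze 60

```text
time: 45.55
ee_pos: [0.574, -0.1991, 0.182]
eef_rot: [0.425, 0.905, -0.0, -0.0]
ft_force: [-1.3, 0.7, 5.4]
width: 0.0156
grip_force: 60.0
```

Call:
play_rows --claw '[1,1,1,1,1,1]' --delta_pos '[[0,0,0],[0,0,0],[0,0,0],[0,0,0],[0,0,0],[0,0,0]]' --delta_rot '[[0,0,0.01],[0,0,0],[0,0,0],[0,0,0],[0,0,0],[0,0,0]]'

```text
time: 46.15
ee_pos: [0.574, -0.1991, 0.182]
eef_rot: [0.439, 0.899, -0.0, -0.0]
ft_force: [-1.5, -0.8, 5.0]
width: 0.0154
grip_force: 60.6
```

```bash
python3 st.py
```

```text
t 46.15 w 0.0154 g 60.57996357791126 F [-1.5 -0.8  5. ] M [-0.04  0.16  0.97] j [ 0.16  0.32  0.12  1.57 -0.04  1.26  0.95]
[ 0.574  -0.1991  0.182 ] z [-0. -0. -1.] yaw 2.2335
```

Call:
play_rows --claw '[1,1,1,1,0.5,0.5,0.5,0.5]' --delta_pos '[[0,0,0],[0,0,0],[0,0,0],[0,0,0],[0,0,0],[0,0,0],[0,0,0],[0,0,0]]' --delta_rot '[[0,0,0],[0,0,0],[0,0,0],[0,0,0],[0,0,0],[0,0,0],[0,0,0],[0,0,0]]'

```text
time: 46.95
ee_pos: [0.5736, -0.199, 0.1811]
eef_rot: [0.439, 0.898, -0.0, -0.001]
ft_force: [-0.3, 0.0, -0.6]
width: 0.0384
grip_force: 0.0
```

Call:
play_rows --claw '[0.5,0.5,0.5,0.5,0.5,0.5,0.5,0.5]' --delta_pos '[[0,0,-0.05],[0,0,-0.15],[0,0,-0.2],[0,0,-0.15],[0.15,0.1,0],[0.15,0.12,0],[0.16,0.12,0],[0.16,0.12,0]]' --delta_rot '[[0,0,0],[0,0,0],[0,0,0],[0,0,0],[0,0,0],[0,0,0],[0,0,0],[0,0,0]]'

```text
time: 47.75
ee_pos: [0.5701, -0.0433, 0.2924]
eef_rot: [0.44, 0.898, 0.0, -0.0]
ft_force: [0.9, 0.6, -0.4]
width: 0.0432
grip_force: 0.0
```

Call:
play_rows --claw '[0.5,0.5,0.5,0.5,0.5]' --delta_pos '[[0.16,0.12,0],[0.16,0.12,0],[0.15,0.1,0],[0,0,0],[0,0,0]]' --delta_rot '[[0,0,0],[0,0,0],[0,0,0],[0,0,0],[0,0,0]]'

```text
time: 48.25
ee_pos: [0.5662, 0.0717, 0.292]
eef_rot: [0.439, 0.899, -0.0, -0.0]
ft_force: [-0.6, -0.6, 0.2]
width: 0.0436
grip_force: 0.0
```

```bash
python3 st.py; python3 - <<'E'
from knob import *
snap('top','t7');s=knob('t7');print('magazine',s.x.round(3),(s.x[2]-.168+np.pi/2)%np.pi-np.pi/2,s.fun)
y=.165;E=np.array([[np.cos(y),np.sin(y)],[-np.sin(y),np.cos(y)]]);D=np.array([.5735,-.199])
X,Yg=np.meshgrid([-.071,-.080,-.089],np.arange(.03,-.031,-.002),indexing='ij')
for f in('t6','t7'):
    m=proj(f,np.c_[np.c_[X.ravel(),Yg.ravel()]@E+D,np.full(X.size,.146)]).reshape(*X.shape,2).astype(np.float32)
    print(cv2.remap(cv2.imread(f'pics/{f}.png').mean(2).astype(np.float32),m[...,0],m[...,1],cv2.INTER_LINEAR).astype(int)[:,5:27].tolist())
a,b=[cv2.imread(f'pics/{f}.png').astype(int) for f in('t0','t7')]
E
```

```text
t 48.25 w 0.0436 g 0.0 F [-0.6 -0.6  0.2] M [-0.   -0.14 -0.02] j [-0.16  0.19 -0.05  1.5   0.01  1.46  0.45]
[0.5662 0.0717 0.292 ] z [-0.001 -0.    -1.   ] yaw 2.2335
magazine [ 0.574 -0.199 -0.837] -1.0054397378606372 0.12651538700652787
[[132, 112, 67, 50, 55, 74, 88, 87, 86, 86, 86, 85, 85, 85, 85, 85, 85, 88, 94, 100, 91, 77], [133, 110, 83, 52, 63, 80, 86, 88, 87, 87, 87, 86, 86, 85, 86, 86, 86, 89, 96, 111, 126, 134], [133, 113, 72, 56, 58, 78, 89, 87, 86, 88, 88, 88, 89, 88, 87, 86, 87, 91, 104, 118, 130, 137]]
[[132, 113, 66, 49, 56, 74, 87, 86, 86, 85, 85, 85, 85, 85, 85, 84, 85, 87, 93, 98, 91, 77], [131, 110, 82, 52, 63, 80, 86, 88, 87, 87, 87, 85, 85, 86, 86, 85, 86, 89, 96, 111, 126, 134], [134, 114, 73, 57, 58, 79, 90, 86, 85, 87, 87, 88, 88, 87, 87, 85, 86, 91, 103, 117, 129, 137]]
```

The top view is unchanged after the push, so the true station needs a sharper measure. With 60° symmetry, the full pockets on the far side should look the same in t0 and t7 if the magazine is exactly at a station. I'll estimate the residual rotation between the two pictures.

```bash
python3 - <<'E'
from h import *
y=.165;E=np.array([[np.cos(y),np.sin(y)],[-np.sin(y),np.cos(y)]]);D=np.array([.574,-.199])
rr=np.arange(.05,.112,.001);an=np.radians(np.arange(-80,81,.5))
Rg,A=np.meshgrid(rr,an,indexing='ij')
def pol(f,d,z):
    w=np.c_[np.c_[(Rg*np.cos(A+d)).ravel(),(Rg*np.sin(A+d)).ravel()]@E+D,np.full(Rg.size,z)]
    m=proj(f,w).reshape(*Rg.shape,2).astype(np.float32)
    return cv2.remap(cv2.imread(f'pics/{f}.png').mean(2).astype(np.float32),m[...,0],m[...,1],cv2.INTER_CUBIC)
ds=np.arange(-.2,.201,.005)
for f in('t4','t6','t7','t2','t3'):
  for lo,hi in((-80,-30),(-30,30),(-80,30)):
    k=(np.degrees(an)>=lo)&(np.degrees(an)<=hi); a=pol('t0',0,.13)[:,k]
    e=[np.abs(pol(f,d,.13)[:,k]-a).mean() for d in ds];i=int(np.argmin(e));print(f,lo,hi,'shift',ds[i].round(3),'err',round(e[i],2),'at0',round(e[40],2))
E
```

```text
t4 -80 -30 shift -0.04 err 0.89 at0 1.45
t4 -30 30 shift -0.035 err 1.15 at0 1.54
t4 -80 30 shift -0.035 err 1.03 at0 1.5
t6 -80 -30 shift -0.04 err 0.99 at0 1.71
t6 -30 30 shift -0.035 err 1.3 at0 1.68
t6 -80 30 shift -0.04 err 1.18 at0 1.69
t7 -80 -30 shift -0.04 err 0.93 at0 1.59
t7 -30 30 shift -0.035 err 1.17 at0 1.58
t7 -80 30 shift -0.04 err 1.08 at0 1.59
t2 -80 -30 shift 0.115 err 1.01 at0 2.44
t2 -30 30 shift 0.11 err 1.8 at0 2.45
t2 -80 30 shift 0.115 err 1.44 at0 2.45
t3 -80 -30 shift -0.19 err 0.94 at0 2.83
t3 -30 30 shift -0.185 err 2.09 at0 3.34
t3 -80 30 shift -0.19 err 1.58 at0 3.11
```

```bash
python3 - <<'E'
from h import *
y=.165;E=np.array([[np.cos(y),np.sin(y)],[-np.sin(y),np.cos(y)]])
def run(f,c,half,z,r0,r1,D,ref='t0'):
    rr=np.arange(r0,r1,.001);an=np.radians(np.arange(c-half,c+half+.1,.5));Rg,A=np.meshgrid(rr,an,indexing='ij')
    def pol(f,d):
        w=np.c_[np.c_[(Rg*np.cos(A+d)).ravel(),(Rg*np.sin(A+d)).ravel()]@E+D,np.full(Rg.size,z)]
        m=proj(f,w).reshape(*Rg.shape,2).astype(np.float32)
        return cv2.remap(cv2.imread(f'pics/{f}.png').mean(2).astype(np.float32),m[...,0],m[...,1],cv2.INTER_CUBIC)
    ds=np.arange(-.2,.201,.005);a=pol(ref,0);e=[np.abs(pol(f,d)-a).mean() for d in ds];i=int(np.argmin(e));return ds[i].round(3),round(e[i],2),round(e[40],2)
for f in('t4','t5'):
    for z in(.098,.06):
        print('window',f,z,run(f,180,18,z,.055,.108,np.array([.574,-.199])))
for f in('t4','t7','t2'):
    for c in(-60,0,60):print(f,c,[run(f,c,20,z,.05,.11,np.array([.574,-.199])) for z in(.098,.146)])
E
```

```text
window t4 0.098 (np.float64(-0.035), np.float32(3.48), np.float32(9.8))
window t4 0.06 (np.float64(-0.035), np.float32(3.82), np.float32(10.94))
window t5 0.098 (np.float64(-0.035), np.float32(5.74), np.float32(11.89))
window t5 0.06 (np.float64(-0.035), np.float32(6.4), np.float32(12.92))
t4 -60 [(np.float64(-0.04), np.float32(4.33), np.float32(5.1)), (np.float64(-0.04), np.float32(0.92), np.float32(1.58))]
t4 0 [(np.float64(-0.035), np.float32(1.25), np.float32(1.99)), (np.float64(-0.03), np.float32(1.28), np.float32(1.62))]
t4 60 [(np.float64(-0.04), np.float32(1.16), np.float32(1.98)), (np.float64(-0.035), np.float32(1.15), np.float32(1.7))]
t7 -60 [(np.float64(-0.04), np.float32(4.18), np.float32(5.08)), (np.float64(-0.045), np.float32(0.94), np.float32(1.67))]
t7 0 [(np.float64(-0.035), np.float32(1.16), np.float32(1.94)), (np.float64(-0.035), np.float32(1.29), np.float32(1.62))]
t7 60 [(np.float64(-0.035), np.float32(1.1), np.float32(1.93)), (np.float64(-0.035), np.float32(1.05), np.float32(1.68))]
t2 -60 [(np.float64(0.105), np.float32(4.97), np.float32(6.14)), (np.float64(0.12), np.float32(0.99), np.float32(2.66))]
t2 0 [(np.float64(0.11), np.float32(1.59), np.float32(3.27)), (np.float64(0.115), np.float32(2.32), np.float32(2.34))]
t2 60 [(np.float64(-0.2), np.float32(13.92), np.float32(17.91)), (np.float64(-0.2), np.float32(10.94), np.float32(15.1))]
```

The tubes, including the empty pocket seen directly in the window, sit consistently -0.037 rad past the station. That puts the joint at about -1.084, inside the band but tight. I'll turn back slightly with a firm grip and check again the same way.

Call:
play_rows --claw '[0.5,0.5,0.5,0.5,0.5,0.5,0.5,0.5]' --delta_pos '[[-0.156,-0.115,0.01],[-0.156,-0.115,0.01],[-0.156,-0.115,0.01],[-0.156,-0.115,0.01],[-0.156,-0.115,0.01],[-0.155,-0.114,0.01],[-0.155,-0.114,0],[0,0,0]]' --delta_rot '[[0,0,0],[0,0,0],[0,0,0],[0,0,0],[0,0,0],[0,0,0],[0,0,0],[0,0,0]]'

```text
time: 49.1
ee_pos: [0.5711, -0.2081, 0.2794]
eef_rot: [0.444, 0.896, -0.002, -0.0]
ft_force: [-0.9, -0.1, 0.7]
width: 0.0436
grip_force: 0.0
```

Call:
play_rows --claw '[0.5,0.5]' --delta_pos '[[0,0,0],[0,0,0]]' --delta_rot '[[0,0,0],[0,0,0]]'

```text
time: 49.3
ee_pos: [0.5732, -0.1993, 0.2795]
eef_rot: [0.439, 0.898, -0.0, -0.001]
ft_force: [0.2, 0.4, 0.1]
width: 0.0437
grip_force: 0.0
```

```bash
python3 st.py;python3 - <<'E'
from plan import *
plan([([.5738,-.199,.27],down(-.912+np.pi))])
E
```

```text
t 49.3 w 0.0437 g 0.0 F [0.2 0.4 0.1] M [ 0.03 -0.17 -0.01] j [ 0.15  0.27  0.13  1.43 -0.04  1.45  0.95]
[ 0.5732 -0.1993  0.2795] z [-0.001  0.    -1.   ] yaw 2.2318
pos [[-0.001, 0.003, 0.048]]
rot [[-0.0002, -0.0003, 0.0007]]
```

Call:
play_rows --claw '[0.5,0.5,0.5,0.5,0.5]' --delta_pos '[[0,0.003,0.12],[0,0,0.12],[0,0,0.12],[0,0,0.12],[0,0,0]]' --delta_rot '[[0,0,0],[0,0,0],[0,0,0],[0,0,0],[0,0,0]]'

```text
time: 49.8
ee_pos: [0.5721, -0.1974, 0.1803]
eef_rot: [0.439, 0.899, -0.001, -0.003]
ft_force: [-0.1, 0.3, -0.4]
width: 0.0434
grip_force: 0.0
```

Call:
play_rows --claw '[1,1,1,1,1,1,1]' --delta_pos '[[0,0,0],[0,0,0],[0,0,0],[0,0,0],[0,0,0],[0,0,0],[0,0,0]]' --delta_rot '[[0,0,0],[0,0,0],[0,0,0],[0,0,0],[0,0,0],[0,0,0],[0,0,0]]' --squeeze 60

```text
time: 50.5
ee_pos: [0.574, -0.1992, 0.1842]
eef_rot: [0.439, 0.898, -0.0, -0.0]
ft_force: [-1.0, -1.0, 5.5]
width: 0.0156
grip_force: 59.9
```

```bash
python3 st.py
```

```text
t 50.5 w 0.0156 g 59.92154801264405 F [-1.  -1.   5.5] M [0.04 0.21 0.57] j [ 0.16  0.31  0.12  1.57 -0.04  1.26  0.95]
[ 0.574  -0.1992  0.1842] z [-0. -0. -1.] yaw 2.2324
```

Call:
play_rows --claw '[1,1,1,1,1,1]' --delta_pos '[[0,0,0],[0,0,0],[0,0,0],[0,0,0],[0,0,0],[0,0,0]]' --delta_rot '[[0,0,-0.01],[0,0,-0.01],[0,0,0],[0,0,0],[0,0,0],[0,0,0]]'

```text
time: 51.1
ee_pos: [0.574, -0.1992, 0.1842]
eef_rot: [0.412, 0.911, 0.0, -0.0]
ft_force: [-0.5, 2.0, 6.3]
width: 0.0158
grip_force: 61.3
```

```bash
python3 st.py
```

```text
t 51.1 w 0.0158 g 61.31951820105314 F [-0.5  2.   6.3] M [ 0.32  0.07 -1.41] j [ 0.17  0.31  0.12  1.57 -0.04  1.26  1.01]
[ 0.574  -0.1992  0.1842] z [ 0.     0.001 -1.   ] yaw 2.2922
```

Call:
play_rows --claw '[1,1,0.5,0.5,0.5,0.5,0.5,0.5]' --delta_pos '[[0,0,0],[0,0,0],[0,0,0],[0,0,0],[0,0,0],[0,0,0],[0,0,-0.05],[0,0,-0.15]]' --delta_rot '[[0,0,0],[0,0,0],[0,0,0],[0,0,0],[0,0,0],[0,0,0],[0,0,0],[0,0,0]]'

```text
time: 51.9
ee_pos: [0.5723, -0.1986, 0.2216]
eef_rot: [0.411, 0.912, -0.001, -0.003]
ft_force: [0.6, 0.3, 0.3]
width: 0.0425
grip_force: 0.0
```

Call:
play_rows --claw '[0.5,0.5,0.5,0.5,0.5,0.5,0.5,0.5]' --delta_pos '[[0,0,-0.2],[0,0,-0.15],[0.14,0.1,0],[0.16,0.12,0],[0.16,0.12,0],[0.16,0.12,0],[0.16,0.12,0],[0.16,0.12,0]]' --delta_rot '[[0,0,0],[0,0,0],[0,0,0],[0,0,0],[0,0,0],[0,0,0],[0,0,0],[0,0,0]]'

```text
time: 52.7
ee_pos: [0.5538, 0.0361, 0.2944]
eef_rot: [0.411, 0.912, 0.0, -0.0]
ft_force: [1.5, 0.1, -0.2]
width: 0.0435
grip_force: 0.0
```

Call:
play_rows --claw '[0.5,0.5,0.5]' --delta_pos '[[0.13,0.1,0],[0,0,0],[0,0,0]]' --delta_rot '[[0,0,0],[0,0,0],[0,0,0]]'

```text
time: 53.0
ee_pos: [0.5519, 0.0676, 0.2941]
eef_rot: [0.41, 0.912, -0.0, -0.0]
ft_force: [-0.5, -0.5, 0.3]
width: 0.0435
grip_force: 0.0
```

```bash
python3 st.py|head -1; python3 - <<'E'
from knob import *
snap('top','t8');s=knob('t8');print(s.x.round(3),s.fun)
y=.165;E=np.array([[np.cos(y),np.sin(y)],[-np.sin(y),np.cos(y)]]);D=np.array([.574,-.199])
def run(f,c,half,z,ref):
    rr=np.arange(.05,.11,.001);an=np.radians(np.arange(c-half,c+half+.1,.5));Rg,A=np.meshgrid(rr,an,indexing='ij')
    def pol(f,d):
        w=np.c_[np.c_[(Rg*np.cos(A+d)).ravel(),(Rg*np.sin(A+d)).ravel()]@E+D,np.full(Rg.size,z)]
        m=proj(f,w).reshape(*Rg.shape,2).astype(np.float32)
        return cv2.remap(cv2.imread(f'pics/{f}.png').mean(2).astype(np.float32),m[...,0],m[...,1],cv2.INTER_CUBIC)
    ds=np.arange(-.1,.101,.005);a=pol(ref,0);e=[np.abs(pol(f,d)-a).mean() for d in ds];i=int(np.argmin(e));return ds[i].round(3),round(float(e[i]),2)
for ref in('t0','t7'):print(ref,[run('t8',c,20,.13,ref) for c in(-60,0,60)])
E
```

```text
t 53.0 w 0.0435 g 0.0 F [-0.5 -0.5  0.3] M [ 0.04 -0.18  0.03] j [-0.15  0.15 -0.06  1.53  0.01  1.46  0.51]
[ 0.574 -0.199 -0.839] 0.12604911408144237
t0 [(np.float64(-0.04), 0.84), (np.float64(-0.035), 1.15), (np.float64(-0.04), 1.03)]
t7 [(np.float64(0.0), 0.73), (np.float64(0.0), 0.68), (np.float64(0.0), 0.67)]
```

Pushed both ways, the magazine returned to exactly the same angle, so it is held in its detent. The two biased estimates also bracket -1.047. Handing in.

```bash
python3 -c "
from bench import r
print(r.close_job())"
```

```text
the job is handed in; nothing more can be done
None
```

I loaded both cartridges foot-down into the two empty pockets, left the magazine in the detent with pocket_b under the window, saw no shift in the bystanders (checked from above before the last knob checks), and handed in at about 53 s. No verdict was shown; the magazine angle is the least certain part (image estimates -1.01 to -1.08 rad, target -1.047 ± 0.05).

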